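# Turn the painted coupons over and lay them out for gauging

## Task

Clamp the panel turner down first: turn its knurled thumbscrew clockwise until it seats, stopping as soon as it stiffens, without forcing it. Then turn over every test coupon from the cork sheet by letting it drop onto the turner's ramp edge so that it flips and lands painted face up on the landing plate, and lay the coupons in a row on the white board, painted face up, each wholly on the board and not on another, with its long sides straight across the board. Leave the other things on the bench where they are.

Things in the scene. Friction and masses are not known exactly. Their poses are not given: they have to be found in the camera images.
- coupon1: aluminium test coupon, a flat plate 45 (its x) x 60 (its y) x 5 (its z) mm, 60 g; origin at its middle. Bare metal on its +z face, a dark green paint film on its -z face (it starts painted face down, +z up, lying on the cork sheet at any turn up to 0.35 rad from the sheet's axes). Two, three or all four coupons are there in a run
- coupon2: aluminium test coupon, a flat plate 45 (its x) x 60 (its y) x 5 (its z) mm, 60 g; origin at its middle. Bare metal on its +z face, a dark green paint film on its -z face (it starts painted face down, +z up, lying on the cork sheet at any turn up to 0.35 rad from the sheet's axes). Two, three or all four coupons are there in a run
- coupon3: aluminium test coupon, a flat plate 45 (its x) x 60 (its y) x 5 (its z) mm, 60 g; origin at its middle. Bare metal on its +z face, a dark green paint film on its -z face (it starts painted face down, +z up, lying on the cork sheet at any turn up to 0.35 rad from the sheet's axes). Two, three or all four coupons are there in a run
- coupon4: aluminium test coupon, a flat plate 45 (its x) x 60 (its y) x 5 (its z) mm, 60 g; origin at its middle. Bare metal on its +z face, a dark green paint film on its -z face (it starts painted face down, +z up, lying on the cork sheet at any turn up to 0.35 rad from the sheet's axes). Two, three or all four coupons are there in a run
- turner: panel turner fixed on the bench; origin on the bench, directly below its ramp edge. Base plate 3 mm thick, x -80 to +120, y -65 to +65 mm, with a tab for the thumbscrew at y +65 to +130. A steel ramp 52 mm wide rises at 45 degrees from x -70 mm to a straight edge at x 0, 70 mm up, parallel to y; there an upright face drops to the landing plate, the flat base from x 0 to +120 (top at 3 mm)
- turner_edge (a point): middle of the ramp edge, 70 mm above the bench; axes as the turner's (x towards the landing plate, y along the edge, z up). A coupon let go level 15 to 35 mm above the edge, its y along the edge, its middle about 10 mm past it in +x, so that its rear 12 mm catches, trips, flips half a turn and rests on the landing plate, its middle 25 to 50 mm from the upright face
- screw (a joint): turning angle of the turner's thumbscrew, rad; grows as it is turned clockwise seen from above. It starts slack somewhere from 0.4 to 2.2 and sinks 1.25 mm per rad. It runs freely (0.04 N m) until it seats at 4.0; from there it resists like a spring of about 0.8 N m per rad; beyond 4.35 it is overtightened
- screw_top (a point): middle of the top of the thumbscrew's head, on its upright axis; the head is a brass knurled cylinder 30 mm across and 20 mm high below this point, at turner x 0, y +100 mm, top about 41 to 46 mm above the bench
- sheet: cork sheet lying fixed on the bench, 310 (x) x 120 (y) x 2 mm, origin at the middle of its underside; the coupons start on it, spread along its x. It is to the left or to the right of the turner
- board: white ceramic measuring board fixed on the bench, 310 (x) x 110 (y) x 3 mm, origin at the middle of its underside; on the other side of the turner from the cork sheet. The row runs along its x, the coupons' long sides (their y) along its y, straight across the board
- pot: bystander: green paint pot 60 mm across, 65 mm high, origin under its middle
- tape_roll: bystander: roll of masking tape lying flat, 90 mm across, 24 mm high, origin under its middle
- applicator: bystander: steel film applicator bridge, 30 x 102 x 30 mm, origin under its middle
- pot_lid: bystander: white lid 76 mm across, 8 mm high, origin under its middle
- spatula: bystander: spatula 200 mm long, origin under its middle
Mind the look-alikes: they are no part of the job. What is shaped like the coupon2 but orange is not meant. Leave any red look-alike of the coupon3 alone.

How it is judged:
On the way, in this order (a step that is already met when the one before it is completed fails the run):
1. the turner's thumbscrew is turned in until it seats (value of joint screw above 3.9 rad), for 0.2 s.
2. a coupon lies let go on the landing plate, turned painted face up (((angle between coupon1's own z axis and vertical above 2.95 rad and linear speed of coupon1 below 0.03 m/s and x of coupon1 in the frame of turner between 0 and 0.12 m and y of coupon1 in the frame of turner between -0.065 and 0.065 m and z of coupon1 in the frame of turner below 0.012 m and contact force between coupon1 and the fingers below 0.1 N) or (angle between coupon2's own z axis and vertical above 2.95 rad and linear speed of coupon2 below 0.03 m/s and x of coupon2 in the frame of turner between 0 and 0.12 m and y of coupon2 in the frame of turner between -0.065 and 0.065 m and z of coupon2 in the frame of turner below 0.012 m and contact force between coupon2 and the fingers below 0.1 N) or (angle between coupon3's own z axis and vertical above 2.95 rad and linear speed of coupon3 below 0.03 m/s and x of coupon3 in the frame of turner between 0 and 0.12 m and y of coupon3 in the frame of turner between -0.065 and 0.065 m and z of coupon3 in the frame of turner below 0.012 m and contact force between coupon3 and the fingers below 0.1 N) or (angle between coupon4's own z axis and vertical above 2.95 rad and linear speed of coupon4 below 0.03 m/s and x of coupon4 in the frame of turner between 0 and 0.12 m and y of coupon4 in the frame of turner between -0.065 and 0.065 m and z of coupon4 in the frame of turner below 0.012 m and contact force between coupon4 and the fingers below 0.1 N))), for 0.2 s.
At the end, for the whole second after the job is handed in: Thumbscrew still seated (above 3.9 rad); every coupon present at rest and let go, flat on the white board, painted face up (within 0.19 rad), its middle within 134 mm along and 27 mm across of the board's middle, long sides within 0.2 rad of straight across, none on another (value of joint screw above 3.9 rad and angle between each of coupon1, coupon2, coupon3, coupon4's own z axis and vertical above 2.95 rad and linear speed of each of coupon1, coupon2, coupon3, coupon4 below 0.03 m/s and x of coupon1 in the frame of board between -0.134 and 0.134 m and y of coupon1 in the frame of board between -0.027 and 0.027 m and z of coupon1 in the frame of board between 0.003 and 0.0085 m and angle between the y axis of each of coupon1, coupon2, coupon3, coupon4 and the y axis of board, either way round below 0.2 rad and x of coupon2 in the frame of board between -0.134 and 0.134 m and y of coupon2 in the frame of board between -0.027 and 0.027 m and z of coupon2 in the frame of board between 0.003 and 0.0085 m and x of coupon3 in the frame of board between -0.134 and 0.134 m and y of coupon3 in the frame of board between -0.027 and 0.027 m and z of coupon3 in the frame of board between 0.003 and 0.0085 m and x of coupon4 in the frame of board between -0.134 and 0.134 m and y of coupon4 in the frame of board between -0.027 and 0.027 m and z of coupon4 in the frame of board between 0.003 and 0.0085 m); the robot touches nothing.
It fails at once if the thumbscrew is forced far past its seat (angle above 4.35 rad) (value of joint screw above 4.35 rad).
It fails at once if the pot, tape roll, applicator, lid or spatula is pushed more than 4 cm from its place (distance of any of pot, tape_roll, applicator, pot_lid, spatula from where it was at the start of the episode above 0.04 m).
Of coupon1, coupon2, coupon3, coupon4 only 2 to 4 are there at a start; the rules pass over those that are not, and their reading is None.
At some moment in a run one of coupon1, coupon2, coupon3, coupon4 may be knocked a few centimetres aside while the robot is not near it.
Once in a run the grip may slacken for a moment while it holds something.
It also fails if it takes over 210 s, if anything falls off the work surface, if the arm or the gripper's body presses on something with over 40 N, if the wrist force passes 120 N, or if a joint passes its speed limit or range.

## Robot

A 6-joint arm with a two-finger parallel gripper is mounted at the origin on the work surface. World frame = base frame: x ahead of the robot, y to its left, z up, the work surface at z = 0. Lengths are in m, angles in rad, forces in N, time in s.
With the tool pointing down it reaches from about 0.35 to 0.975 m from the base axis. Payload 4.9 kg.
Tool frame: the origin (TCP) lies on the centre line of the jaws, within the pads' length; the fingertips stand 17 mm ahead of it and the grasp point (between the pads) lies 2 mm behind it (ctrl.tcp_to_tips is the x of the fingertips in the tool frame, in m); x points along the fingers, z is the direction in which the jaws open and shut, and the axes are right-handed (so a half turn about x gives the same grasp; the last joint's range is limited). The gripper opens to 85 mm and grips with 20 to 120 N. Pads are 22 mm wide; open, the fingers measure 114 mm over their backs; the gripper's body (76 mm by 85 mm) begins 54 mm behind the grasp point. The pads swing forward as they close: fully open they stand 13 mm farther back than shut.
Start: joints at [-1.228, 0.053, 1.613, -0, 1.476, -0.119], TCP at [0.278, -0.56, 0.248] pointing down, gripper open.
Joint ranges: [-3.01, 3.01], [-1.01, 2.22], [0.06, 2.58], [-1.02, 4.17], [0.09, 2.62], [-3.14, 3.14]. Speed limits (rad/s): [2.57, 2.57, 3.14, 3.14, 3.14, 3.14].

## Interface

Orientations are given as a rotation vector (axis times angle).
In Python, from station import ctrl, cams, finder gives the robot as it stands.
- The arm moves only by the tool step_arm, never from a script. Its argument "moves" is a list of rows, each a list of 3 entries, a list of its own where there are three numbers: the shift along the tool's x, y, z in cm, then the turn, a rotation vector about the tool's x, y, z in degrees, then the opening, from 0 (shut) to 1 (fully open). A call has exactly 10 rows; each row is the pose to reach, as a shift and turn from the pose measured when the call began, along the tool's axes at that moment; what a row does not reach only later rows make up. A row lasts 1/12 s, in which the tool goes at most 41.7 mm and 7.16 degrees, less where a joint would pass 70% of its speed; a pose out of reach is approached as far as the arm can. A call with a gripper value outside its range is refused whole. The fingers move at their own pace and stop on an object; "grip_force" is the grip in N (left out, the last holds). Time passes only in rows, so rows that repeat a pose let the fingers close, or fill a call up. It gives the time, the measured TCP pose, the force and the opening at its end, in the units of the state.
- ctrl.get_obs(): the state, without advancing time (a new reading comes with each control period).
- cams.get_image(name): name is "scene" or "top"; returns a dict with "pixels" (480x640x3 uint8, blue, green, red), "fx", "fy", "cx", "cy" (pixels), "position" and "attitude" of the camera in the world. Camera axes: x right, y up, looking along -z (the intrinsics and any distortion apply to the point x, -y, -z); pixel columns grow to the right and rows downward; lengths in m; the calibration is good to about 2 mm. A picture is of the moment at which its call begins. There is no depth.
- ctrl.finish_job(): hands the job in, once; it reports no verdict.
Trained networks look in the newest picture that a camera, given by its name, has taken for a name from the list of things; names that differ only in an ending like _2 or _b are one class to them, and where a whole thing is asked for, a point or a joint stands for the part that bears it (a point fixed in the world has none). Each returns a list of dicts, best first, with "conf" (0 to 1); they miss things now and then, are a little off and sometimes report something else, mostly with a low value. They report only what shows in the picture. A call takes as long as a camera call. They do not tell look-alikes from the thing itself.
- finder.find_in(camera, name): "at" ([column, row] in pixels, amid what is visible of it).
- finder.regions_of(camera, name): "region" (480x640 bool, what is visible of it) and "at" ([column, row] in pixels, amid what is visible of it).
- finder.tip_of(camera, name): "at" ([column, row] in pixels: a listed point, or the origin of a listed thing).
The state is a dict: "t": time; "q": joint angles; "dq": joint speeds; "effort": joint torques, N m; "tool_pos": TCP position; "tool_rot": TCP orientation; "contact_force": force on the tool from outside, world axes, zero at the start; "wrist_torque": the same for the moment, N m; "opening": finger opening in m.
Only numpy, scipy, OpenCV 4.12 (cv2) and the standard library are available. Lean on these libraries where they do the work, as an engineer would, in place of code of your own. Each camera call takes 0.05 s, during which the arm holds its last target. There are 200 camera calls.

## Working session

There is one attempt and no reset: what is moved stays moved. The work goes in short steps, Python scripts to look and compute and a tool call to move; the robot and the scene stay as the last step left them, time stands still between calls to the robot, and variables do not carry over. Pictures are saved under pics/ and viewed, on a budget of 14 in all, crops included, one or two more only if the job needs it, and the job is handed in when it is done.

Besides the shell and the picture viewer there is one more tool, called after ">>>" in YAML: its name, and indented under it one key for each argument. step_arm: Moves the arm, as the interface text tells. Its arguments: {"type":"object","properties":{"moves":{"type":"array"},"grip_force":{"type":"number"}},"required":["moves"]}

```bash
ls; mkdir -p pics
cat > h.py <<'E'
import numpy as np, cv2
from scipy.spatial.transform import Rotation as R
from station import ctrl, cams, finder
def snap(n):
    return cams.get_image(n)
def camR(im):
    a=np.array(im["attitude"],float)
    return a if a.shape==(3,3) else (R.from_rotvec(a).as_matrix() if a.size==3 else R.from_quat(a).as_matrix())
def ray(im,p):
    d=np.array([(p[0]-im["cx"])/im["fx"],-(p[1]-im["cy"])/im["fy"],-1.])
    return np.array(im["position"],float),camR(im)@d
def atz(im,p,z):
    o,d=ray(im,p); return o+d*(z-o[2])/d[2]
def proj(im,P):
    c=camR(im).T@(np.array(P,float)-np.array(im["position"]))
    return np.array([im["cx"]+im["fx"]*c[0]/-c[2],im["cy"]-im["fy"]*c[1]/-c[2]])
def tri(i1,p1,i2,p2):
    o1,d1=ray(i1,p1);o2,d2=ray(i2,p2)
    s=np.linalg.lstsq(np.c_[d1,-d2],o2-o1,rcond=None)[0]
    a=o1+d1*s[0];b=o2+d2*s[1]
    return (a+b)/2,np.linalg.norm(a-b)
E
python3 - <<'E'
from h import *
o=ctrl.get_obs();print({k:np.round(v,3) for k,v in o.items()})
for n in("scene","top"):
    im=snap(n);cv2.imwrite(f"pics/{n}0.png",im["pixels"])
    print(n,[(k,np.round(v,4)) for k,v in im.items() if k!="pixels"])
    for t in["coupon1","turner","turner_edge","screw_top","sheet","board"]:
        print(t,[(np.round(d["at"]),round(d["conf"],2)) for d in finder.tip_of(n,t)][:7])
E
```

```text
pics
{'t': np.float64(0.0), 'q': array([-1.228,  0.053,  1.614, -0.   ,  1.476, -0.119]), 'dq': array([-0.   , -0.002,  0.   , -0.   , -0.   , -0.001]), 'effort': array([-0.0000e+00, -3.9369e+01, -3.7017e+01, -0.0000e+00,  7.0000e-03,
        0.0000e+00]), 'tool_pos': array([ 0.278, -0.559,  0.247]), 'tool_rot': array([ 0.864,  1.395, -0.862]), 'contact_force': array([ 1.013,  0.644, -0.893]), 'wrist_torque': array([ 0.009, -0.074, -0.04 ]), 'opening': np.float64(0.085)}
scene [('fx', np.float64(550.1582)), ('fy', np.float64(550.1582)), ('cx', np.float64(321.1306)), ('cy', np.float64(251.1687)), ('position', array([0.9453, 0.3253, 0.9615])), ('attitude', array([0.2477, 0.6216, 2.2721]))]
coupon1 [(array([192., 170.]), 0.97), (array([237., 141.]), 0.93), (array([217., 213.]), 0.89), (array([292., 153.]), 0.83), (array([254., 197.]), 0.65), (array([272., 177.]), 0.61)]
turner [(array([353., 254.]), 0.56)]
turner_edge [(array([354., 236.]), 0.85)]
screw_top [(array([400., 263.]), 0.62)]
sheet [(array([257., 190.]), 0.71), (array([366., 176.]), 0.41)]
board [(array([479., 361.]), 0.85), (array([398., 265.]), 0.52)]
top [('fx', np.float64(445.4553)), ('fy', np.float64(445.4553)), ('cx', np.float64(318.2371)), ('cy', np.float64(235.3896)), ('position', array([ 0.5137, -0.0437,  1.0083])), ('attitude', array([ 0.0611, -0.0446, -1.5677]))]
coupon1 [(array([490., 283.]), 0.94), (array([432., 217.]), 0.9), (array([437., 307.]), 0.78), (array([493., 231.]), 0.73), (array([431., 274.]), 0.68), (array([422., 242.]), 0.56)]
turner [(array([315., 267.]), 0.75)]
turner_edge [(array([312., 266.]), 0.73), (array([217., 165.]), 0.34), (array([383., 166.]), 0.34)]
screw_top [(array([270., 278.]), 0.75)]
sheet [(array([427., 258.]), 0.73), (array([316., 267.]), 0.48)]
board [(array([174., 264.]), 0.78)]
```

View pics/top0.png

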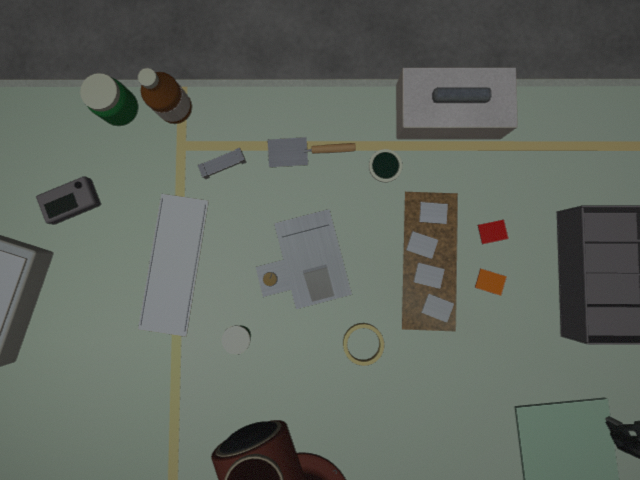

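View pics/scene0.png

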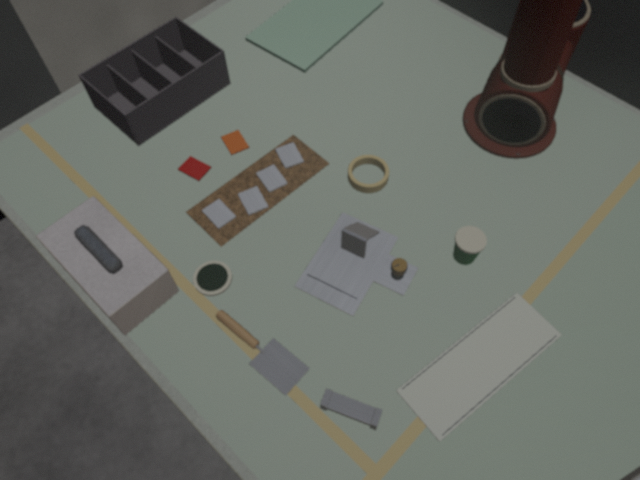

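The top view shows four coupons on the cork at about (433,212), (422,244), (430,275) and (437,307). The red and orange look-alikes are off to the right, the turner is in the middle with its landing plate away from the robot and the screw on its left, and the board is at left (174,264). Next I'll measure from both views.

```bash
cat >> h.py <<'E'
def rect(im,mask,z):
    c=max(cv2.findContours(mask.astype(np.uint8),cv2.RETR_EXTERNAL,cv2.CHAIN_APPROX_NONE)[0],key=cv2.contourArea)[:,0]
    P=np.array([atz(im,p,z)[:2] for p in c])*1000
    (x,y),(w,h),a=cv2.minAreaRect(P.astype(np.float32))
    if w>h: w,h,a=h,w,a+90   # a = direction of the short side
    return np.round([x,y,(a+90)%180-90,w,h],1)   # mm, deg of short side, short, long
def coupons(im,n,z,name="coupon1"):
    for d in finder.regions_of(n,name):
        m=d["region"];c=im["pixels"][m].mean(0).round()
        print(n,name,np.round(d["at"]),round(d["conf"],2),c,rect(im,m,z))
E
python3 - <<'E'
from h import *
print("tips",ctrl.tcp_to_tips)
I={}
for n in("scene","top"):
    im=I[n]=snap(n)
    coupons(im,n,.007)
    for t,z in(("sheet",.002),("board",.003),("turner",.003)): 
        coupons(im,n,z,t)
def best(n,t): return finder.tip_of(n,t)[0]["at"]
for t in("turner_edge","screw_top","board","sheet","turner","pot","tape_roll","applicator","pot_lid","spatula"):
    try: p,e=tri(I["scene"],best("scene",t),I["top"],best("top",t));print(t,p.round(4),round(e,4))
    except IndexError: print(t,"none")
s=[(192,0)]
E
```

```text
tips 0.017
scene coupon1 [235. 140.] 0.97 [ 57.  86. 130.] [ 480.9 -416.3  -19.1   48.8   67.7]
scene coupon1 [194. 170.] 0.77 [ 49.  53. 115.] [ 594.9 -421.7   13.    49.4   65.5]
scene coupon1 [254. 201.] 0.66 [122. 120. 119.] [ 562.3 -263.3  -20.1   48.6   65.4]
scene coupon1 [292. 152.] 0.62 [123. 121. 120.] [ 423.1 -296.9  -21.1   45.7   63.6]
scene coupon1 [272. 178.] 0.61 [122. 120. 119.] [ 494.6 -279.   -13.7   48.7   62.9]
scene coupon1 [351. 410.] 0.6 [104. 101. 100.] [742.3 183.9  22.6  34.6 101.9]
scene coupon1 [222. 213.] 0.55 [124. 121. 121.] [ 635.8 -289.9   -3.7   46.3   62.4]
scene sheet [250. 188.] 0.73 [66. 81. 94.] [ 528.1 -281.6   88.1  126.7  311.2]
scene board [477. 364.] 0.92 [131. 137. 135.] [516.4 295.1  81.8 112.1 311.9]
scene board [211. 278.] 0.57 [69. 77. 73.] [ 743.1 -186.4  -46.1   74.    75.4]
scene turner [352. 266.] 0.77 [118. 116. 115.] [522.5  10.9 -75.6 195.5 201.4]
scene turner [209. 277.] 0.49 [71. 78. 75.] [ 743.1 -185.8  -41.1   74.7   78.1]
scene turner [401. 268.] 0.19 [63. 81. 91.] [469.   62.6 -49.5  31.7  39.2]
top coupon1 [434. 214.] 0.
[... 564 characters left out ...]
 0.63 [54. 72. 86.] [ 524.6 -284.1   88.   120.2  310.5]
top board [173. 265.] 0.98 [131. 129. 125.] [516.3 293.8  81.5 112.7 310.8]
top turner [307. 263.] 0.7 [114. 113. 109.] [520.8  11.3 -75.2 195.4 200.3]
top turner [271. 279.] 0.46 [54. 81. 94.] [4.84e+02 7.53e+01 2.00e-01 2.46e+01 2.71e+01]
turner_edge [ 0.2958 -0.1803 -0.3542] 0.0279
screw_top [0.4835 0.0716 0.0326] 0.0034
board [0.519  0.2931 0.0056] 0.0006
sheet [ 0.5333 -0.2803  0.0019] 0.0046
turner [ 0.5127 -0.0215 -0.0052] 0.0055
pot [ 0.3567  0.1394 -0.0065] 0.0084
tape_roll [ 0.3397 -0.1392 -0.0113] 0.0024
applicator [0.7503 0.1856 0.0081] 0.0005
pot_lid [ 0.7435 -0.1791  0.001 ] 0.0001
spatula [ 0.7796 -0.0201 -0.0099] 0.0042
```

Run:
```python
from h import *
im=cv2.imread("pics/top0.png");a=cv2.resize(im[195:325,240:370],None,fx=4.5,fy=4.5,interpolation=cv2.INTER_CUBIC)
cv2.imwrite("pics/c1.png",a)
im=cv2.imread("pics/scene0.png");a=cv2.resize(im[200:330,285:425],None,fx=4.5,fy=4.5,interpolation=cv2.INTER_CUBIC)
cv2.imwrite("pics/c2.png",a)
```

```text
(no output)
```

View pics/c1.png

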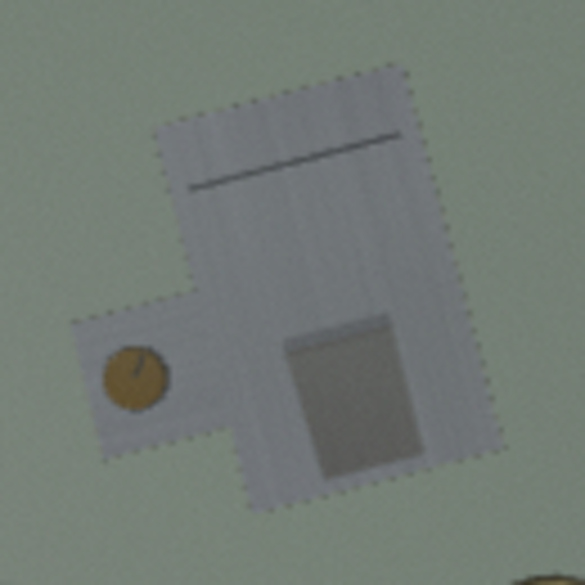

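View pics/c2.png

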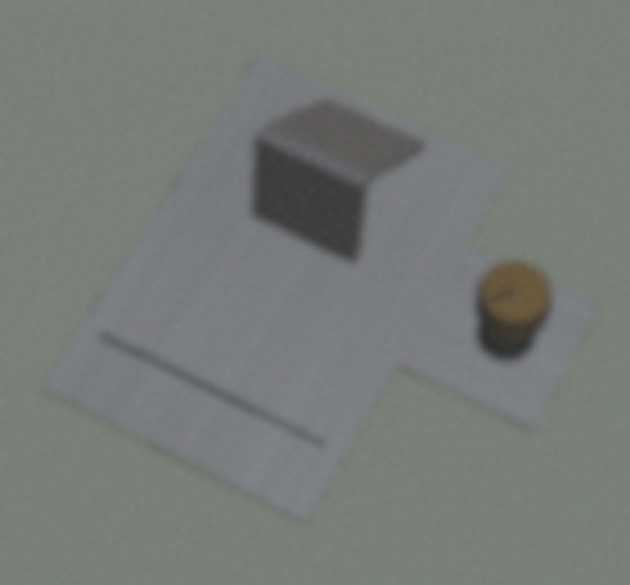

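Both crops show the plate outline clearly. The ramp edge is at crop1 (285–390, 340–315), and the brass head carries a dark mark at crop1 (137,378). That mark will let me track how far the screw has turned.

```bash
cat >> h.py <<'E'
def down(psi):  # tool x down, z horizontal at angle psi (deg)
    p=np.radians(psi);z=np.array([np.cos(p),np.sin(p),0]);x=np.array([0,0,-1.]);return np.c_[x,np.cross(z,x),z]
def go(P,psi=None,rot=None):
    o=ctrl.get_obs();T=R.from_rotvec(o["tool_rot"]).as_matrix()
    W=T if (psi is None and rot is None) else (down(psi) if rot is None else rot)
    print("t %.1f pos"%o["t"],np.round(o["tool_pos"],4),"q6 %.2f q1 %.2f"%(o["q"][5],o["q"][0]),"open %.4f"%o["opening"],"F",np.round(o["contact_force"],1),"psi %.1f"%np.degrees(np.arctan2(T[1,2],T[0,2])))
    print(" shift cm",np.round(T.T@(np.array(P)-o["tool_pos"])*100,2),"turn deg",np.round(R.from_matrix(T.T@W).as_rotvec(degrees=True),1))
TY=14.6; TO=np.array([510.4,-25.4])/1000
def tw(x,y,z=0):
    a=np.radians(TY);return np.array([TO[0]+x*np.cos(a)-y*np.sin(a),TO[1]+x*np.sin(a)+y*np.cos(a),z])
E
python3 - <<'E'
from h import *
S=snap("scene");T=snap("top")
c=lambda p:np.array(p)/4.5+(240,195)-.4
s=lambda p:np.array(p)/4.5+(285,200)-.4
for nm,a,b in(("screw",(137,378),(513,290)),("edgeL hi",(284,340),(368,180)),("edgeR hi",(388,315),(262,134)),("L lo",(288,355),(362,188)),("R lo",(391,332),(255,146)),
  ("mix L",(284,340),(362,188)),("mix R",(388,315),(255,146)),("plate tl",(155,127),(308,521)),("plate tr",(405,66),(47,392)),("br",(508,448),(262,55))):
    p,e=tri(T,c(a),S,s(b));print(nm,p.round(4),round(e,4))
for q in((0,26,.07),(0,-26,.07),(0,26,.003),(0,-26,.003),(0,100,.043),(120,65,.003)):
    P=tw(q[0]/1000,q[1]/1000,q[2]);print(q,P.round(4),"crop1",((proj(T,P)+.4-(240,195))*4.5).round(),"crop2",((proj(S,P)+.4-(285,200))*4.5).round())
for nm,x,y,a in(("A",.634,-.2915,-3.3),("D",.423,-.297,-21)):go((x,y,.25),a+90)
go((.484,.0716,.1),90)
E
```

```text
screw [0.4852 0.07   0.0434] 0.0009
edgeL hi [ 0.503  -0.0007  0.0736] 0.0021
edgeR hi [ 0.5151 -0.0495  0.0703] 0.001
L lo [ 0.4975 -0.0039  0.0568] 0.0035
R lo [ 0.5093 -0.0536  0.0492] 0.0059
mix L [ 0.5037 -0.0013  0.0671] 0.0004
mix R [ 0.516  -0.0506  0.0604] 0.0018
plate tl [0.6096 0.0677 0.0023] 0.0006
plate tr [ 0.6413 -0.058  -0.0051] 0.0019
br [ 0.4488 -0.1097 -0.0009] 0.0018
(0, 26, 0.07) [ 5.038e-01 -2.000e-04  7.000e-02] crop1 [282. 340.] crop2 [364. 186.]
(0, -26, 0.07) [ 0.517  -0.0506  0.07  ] crop1 [390. 312.] crop2 [256. 135.]
(0, 26, 0.003) [ 5.038e-01 -2.000e-04  3.000e-03] crop1 [288. 338.] crop2 [356. 265.]
(0, -26, 0.003) [ 0.517  -0.0506  0.003 ] crop1 [389. 312.] crop2 [253. 216.]
(0, 100, 0.043) [0.4852 0.0714 0.043 ] crop1 [135. 377.] crop2 [516. 292.]
(120, 65, 0.003) [0.6101 0.0677 0.003 ] crop1 [154. 126.] crop2 [307. 521.]
t 2.3 pos [ 0.2785 -0.5595  0.2483] q6 -0.12 q1 -1.23 open 0.0854 F [-0.1 -0.8  0.2] psi -63.5
 shift cm [-0.17 43.77 -8.16] turn deg [-150.2    0.     0. ]
t 2.3 pos [ 0.2785 -0.5595  0.2483] q6 -0.12 q1 -1.23 open 0.0854 F [-0.1 -0.8  0.2] psi -63.5
 shift cm [ -0.17  24.64 -17.06] turn deg [-132.5    0.     0. ]
t 2.3 pos [ 0.2785 -0.5595  0.2483] q6 -0.12 q1 -1.23 open 0.0854 F [-0.1 -0.8  0.2] psi -63.5
 shift cm [ 14.83  46.52 -47.35] turn deg [-153.5    0.     0. ]
```

>>> step_arm:
  moves:
    - [[4.0,46.5,-47.4],[-133.5,0,0],1]
    - [[4.0,46.5,-47.4],[-133.5,0,0],1]
    - [[4.0,46.5,-47.4],[-133.5,0,0],1]
    - [[4.0,46.5,-47.4],[-133.5,0,0],1]
    - [[4.0,46.5,-47.4],[-133.5,0,0],1]
    - [[4.0,46.5,-47.4],[-133.5,0,0],1]
    - [[4.0,46.5,-47.4],[-133.5,0,0],1]
    - [[4.0,46.5,-47.4],[-133.5,0,0],1]
    - [[4.0,46.5,-47.4],[-133.5,0,0],1]
    - [[4.0,46.5,-47.4],[-133.5,0,0],1]

```text
t: 3.13
tool_pos: [0.4071, -0.1621, 0.2235]
tool_rot: [-0.116, 1.567, 0.115]
contact_force: [0.2, -0.4, -0.1]
opening: 0.0853
```

```bash
python3 -c "
from h import *
go((.485,.071,.12),70)"
```

```text
t 3.1 pos [ 0.4071 -0.1621  0.2235] q6 -0.70 q1 -0.55 open 0.0853 F [ 0.2 -0.4 -0.1] psi 8.4
 shift cm [10.34 21.93 11.1 ] turn deg [-61.6   0.    0.1]
```

>>> step_arm:
  moves:
    - [[10.3,21.9,11.1],[-61.6,0,0],1]
    - [[10.3,21.9,11.1],[-61.6,0,0],1]
    - [[10.3,21.9,11.1],[-61.6,0,0],1]
    - [[10.3,21.9,11.1],[-61.6,0,0],1]
    - [[10.3,21.9,11.1],[-61.6,0,0],1]
    - [[10.3,21.9,11.1],[-61.6,0,0],1]
    - [[10.3,21.9,11.1],[-61.6,0,0],1]
    - [[10.3,21.9,11.1],[-61.6,0,0],1]
    - [[10.3,21.9,11.1],[-61.6,0,0],1]
    - [[10.3,21.9,11.1],[-61.6,0,0],1]

```text
t: 3.97
tool_pos: [0.485, 0.0713, 0.1202]
tool_rot: [-0.951, 1.353, 0.949]
contact_force: [0.9, -0.4, 1.3]
opening: 0.0854
```

```bash
python3 -c "
from h import *
go((.485,.071,.034),70)"
```

```text
t 4.0 pos [0.485  0.0713 0.1202] q6 -1.23 q1 -0.01 open 0.0854 F [ 0.9 -0.4  1.3] psi 70.1
 shift cm [ 8.62 -0.01 -0.03] turn deg [ 0.1 -0.   0. ]
```

>>> step_arm:
  moves:
    - [[4,0,0],[0,0,0],1]
    - [[7,0,0],[0,0,0],1]
    - [[8.6,0,0],[0,0,0],1]
    - [[8.6,0,0],[0,0,0],1]
    - [[8.6,0,0],[0,0,0],0]
    - [[8.6,0,0],[0,0,0],0]
    - [[8.6,0,0],[0,0,0],0]
    - [[8.6,0,0],[0,0,0],0]
    - [[8.6,0,0],[0,0,0],0]
    - [[8.6,0,0],[0,0,0],0]
  grip_force: 25

```text
t: 4.8
tool_pos: [0.4865, 0.0717, 0.036]
tool_rot: [-0.951, 1.35, 0.948]
contact_force: [-0.6, 3.3, 6.7]
opening: 0.0288
```

```bash
python3 -c "
from h import *
go((.485,.071,.034),70);print(ctrl.get_obs()['wrist_torque'],ctrl.tcp_to_tips)"
```

```text
t 4.8 pos [0.4865 0.0717 0.036 ] q6 -1.23 q1 -0.01 open 0.0288 F [-0.6  3.3  6.7] psi 70.1
 shift cm [ 0.2   0.12 -0.12] turn deg [0.1 0.1 0.2]
[ 0.46918551  0.03492574 -0.07830761] 0.017
```

>>> step_arm:
  moves:
    - [[0.0,0,0],[6,0,0],0]
    - [[0.02,0,0],[12,0,0],0]
    - [[0.04,0,0],[18,0,0],0]
    - [[0.06,0,0],[24,0,0],0]
    - [[0.08,0,0],[30,0,0],0]
    - [[0.09,0,0],[36,0,0],0]
    - [[0.1,0,0],[42,0,0],0]
    - [[0.11,0,0],[48,0,0],0]
    - [[0.12,0,0],[54,0,0],0]
    - [[0.13,0,0],[60,0,0],0]

```text
t: 5.63
tool_pos: [0.4863, 0.0716, 0.0348]
tool_rot: [-0.135, 1.563, 0.135]
contact_force: [0.3, -0.6, 0.1]
opening: 0.0289
```

```bash
cat >> h.py <<'E'
def st():
    o=ctrl.get_obs();T=R.from_rotvec(o["tool_rot"]).as_matrix()
    print("t %.2f pos"%o["t"],np.round(o["tool_pos"],4),"psi %.1f"%np.degrees(np.arctan2(T[1,2],T[0,2])),"q6 %.2f"%o["q"][5],"open %.4f"%o["opening"],"F",np.round(o["contact_force"],1),"M",np.round(o["wrist_torque"],3),"eff6 %.3f"%o["effort"][5])
E
python3 -c "
from h import *
st();im=snap('top');cv2.imwrite('pics/t1.png',im['pixels'])"
```

```text
t 5.63 pos [0.4863 0.0716 0.0348] psi 9.8 q6 -0.18 open 0.0289 F [ 0.3 -0.6  0.1] M [0.015 0.194 0.076] eff6 -0.984
```

>>> step_arm:
  moves:
    - [[0.01,0,0],[5,0,0],0]
    - [[0.02,0,0],[10,0,0],0]
    - [[0.03,0,0],[15,0,0],0]
    - [[0.04,0,0],[20,0,0],0]
    - [[0.05,0,0],[25,0,0],0]
    - [[0.06,0,0],[30,0,0],0]
    - [[0.07,0,0],[35,0,0],0]
    - [[0.08,0,0],[40,0,0],0]
    - [[0.08,0,0],[40,0,0],0]
    - [[0.08,0,0],[40,0,0],0]

```text
t: 6.52
tool_pos: [0.486, 0.0716, 0.0339]
tool_rot: [0.413, 1.528, -0.412]
contact_force: [-0.1, 2.1, 0.6]
opening: 0.029
```

```bash
python3 -c "
from h import *
for i in range(5): st();snap('top')"
```

```text
t 6.52 pos [0.486  0.0716 0.0339] psi -30.2 q6 0.52 open 0.0290 F [-0.1  2.1  0.6] M [ 0.142  0.113 -0.047] eff6 0.031
t 6.57 pos [0.486  0.0716 0.0339] psi -30.2 q6 0.52 open 0.0292 F [-0.3  1.6 -0.3] M [ 0.102  0.127 -0.043] eff6 -0.025
t 6.62 pos [0.486  0.0716 0.0339] psi -30.2 q6 0.52 open 0.0289 F [-0.4  1.4 -0.7] M [ 0.15   0.199 -0.022] eff6 -0.017
t 6.67 pos [0.486  0.0716 0.0339] psi -30.2 q6 0.52 open 0.0290 F [-1.   0.6  0.8] M [ 0.15   0.198 -0.031] eff6 -0.004
t 6.72 pos [0.486  0.0716 0.0339] psi -30.3 q6 0.52 open 0.0292 F [-1.9  0.7  0.7] M [0.127 0.231 0.018] eff6 0.005
```

>>> step_arm:
  moves:
    - [[0.0,0,0],[3,0,0],0]
    - [[0.01,0,0],[6,0,0],0]
    - [[0.02,0,0],[9,0,0],0]
    - [[0.03,0,0],[12,0,0],0]
    - [[0.03,0,0],[12,0,0],0]
    - [[0.03,0,0],[12,0,0],0]
    - [[0.03,0,0],[12,0,0],0]
    - [[0.03,0,0],[12,0,0],0]
    - [[0.03,0,0],[12,0,0],0]
    - [[0.03,0,0],[12,0,0],0]

```text
t: 7.6
tool_pos: [0.486, 0.0717, 0.0336]
tool_rot: [0.577, 1.49, -0.576]
contact_force: [-1.8, 1.1, 0.9]
opening: 0.0292
```

```bash
cat >> h.py <<'E'
def mz():
    v=[]
    for i in range(4): v.append([ctrl.get_obs()["wrist_torque"][2],ctrl.get_obs()["effort"][5]]);snap("top")
    st();print("Mz %.3f e6 %.3f"%tuple(np.mean(v,0)))
E
python3 -c "
from h import *
mz()"
```

```text
t 7.80 pos [0.486  0.0717 0.0336] psi -42.3 q6 0.73 open 0.0293 F [-1.7  0.9  1.1] M [0.186 0.303 0.025] eff6 0.009
Mz 0.037 e6 0.005
```

>>> step_arm:
  moves:
    - [[0.0,0,0],[3,0,0],0]
    - [[0.01,0,0],[6,0,0],0]
    - [[0.02,0,0],[9,0,0],0]
    - [[0.03,0,0],[12,0,0],0]
    - [[0.03,0,0],[12,0,0],0]
    - [[0.03,0,0],[12,0,0],0]
    - [[0.03,0,0],[12,0,0],0]
    - [[0.03,0,0],[12,0,0],0]
    - [[0.03,0,0],[12,0,0],0]
    - [[0.03,0,0],[12,0,0],0]

```text
t: 8.63
tool_pos: [0.486, 0.0717, 0.0334]
tool_rot: [0.739, 1.439, -0.737]
contact_force: [-2.4, 1.6, 2.1]
opening: 0.0291
```

```bash
python3 -c "
from h import *
mz()"
```

```text
t 8.83 pos [0.486  0.0717 0.0333] psi -54.3 q6 0.94 open 0.0291 F [-1.8  1.6  2.9] M [0.232 0.387 0.009] eff6 -0.000
Mz 0.016 e6 -0.005
```

>>> step_arm:
  moves:
    - [[0.0,0,0],[3,0,0],0]
    - [[0.01,0,0],[6,0,0],0]
    - [[0.02,0,0],[9,0,0],0]
    - [[0.03,0,0],[12,0,0],0]
    - [[0.03,0,0],[12,0,0],0]
    - [[0.03,0,0],[12,0,0],0]
    - [[0.03,0,0],[12,0,0],0]
    - [[0.03,0,0],[12,0,0],0]
    - [[0.03,0,0],[12,0,0],0]
    - [[0.03,0,0],[12,0,0],0]

```text
t: 9.67
tool_pos: [0.486, 0.0717, 0.0331]
tool_rot: [0.9, 1.375, -0.897]
contact_force: [-2.4, 2.6, 3.8]
opening: 0.0292
```

```bash
python3 -c "
from h import *
mz()"
```

```text
t 9.87 pos [0.486  0.0718 0.0331] psi -66.2 q6 1.15 open 0.0288 F [-3.3  2.7  2.8] M [0.377 0.53  0.013] eff6 -0.001
Mz 0.013 e6 -0.006
```

>>> step_arm:
  moves:
    - [[0.0,0,0],[3,0,0],0]
    - [[0.01,0,0],[6,0,0],0]
    - [[0.02,0,0],[9,0,0],0]
    - [[0.03,0,0],[12,0,0],0]
    - [[0.03,0,0],[12,0,0],0]
    - [[0.03,0,0],[12,0,0],0]
    - [[0.03,0,0],[12,0,0],0]
    - [[0.03,0,0],[12,0,0],0]
    - [[0.03,0,0],[12,0,0],0]
    - [[0.03,0,0],[12,0,0],0]

```text
t: 10.7
tool_pos: [0.4859, 0.0718, 0.0328]
tool_rot: [1.058, 1.298, -1.055]
contact_force: [-4.1, 2.8, 3.9]
opening: 0.0294
```

```bash
python3 -c "
from h import *
mz()"
```

```text
t 10.90 pos [0.4859 0.0718 0.0328] psi -78.2 q6 1.36 open 0.0292 F [-3.   3.5  4. ] M [ 0.474  0.631 -0.065] eff6 -0.002
Mz -0.002 e6 -0.007
```

>>> step_arm:
  moves:
    - [[0.0,0,0],[3,0,0],0]
    - [[0.01,0,0],[6,0,0],0]
    - [[0.02,0,0],[9,0,0],0]
    - [[0.03,0,0],[12,0,0],0]
    - [[0.03,0,0],[12,0,0],0]
    - [[0.03,0,0],[12,0,0],0]
    - [[0.03,0,0],[12,0,0],0]
    - [[0.03,0,0],[12,0,0],0]
    - [[0.03,0,0],[12,0,0],0]
    - [[0.03,0,0],[12,0,0],0]

```text
t: 11.73
tool_pos: [0.4859, 0.0719, 0.0325]
tool_rot: [1.213, 1.206, -1.209]
contact_force: [-3.9, 3.4, 3.9]
opening: 0.0293
```

```bash
python3 -c "
from h import *
mz()"
```

```text
t 11.93 pos [0.4859 0.0718 0.0325] psi -90.2 q6 1.57 open 0.0288 F [-3.4  2.9  4.2] M [0.612 0.638 0.   ] eff6 -0.034
Mz -0.034 e6 -0.034
```

>>> step_arm:
  moves:
    - [[0.0,0,0],[2,0,0],0]
    - [[0.01,0,0],[4,0,0],0]
    - [[0.01,0,0],[6,0,0],0]
    - [[0.01,0,0],[6,0,0],0]
    - [[0.01,0,0],[6,0,0],0]
    - [[0.01,0,0],[6,0,0],0]
    - [[0.01,0,0],[6,0,0],0]
    - [[0.01,0,0],[6,0,0],0]
    - [[0.01,0,0],[6,0,0],0]
    - [[0.01,0,0],[6,0,0],0]

```text
t: 12.77
tool_pos: [0.4859, 0.0719, 0.0324]
tool_rot: [1.29, 1.155, -1.286]
contact_force: [-3.7, 3.2, 4.0]
opening: 0.0289
```

```bash
python3 -c "
from h import *
mz()"
```

```text
t 12.97 pos [0.486  0.0719 0.0324] psi -96.2 q6 1.67 open 0.0291 F [-3.3  4.2  3.9] M [0.557 0.554 0.011] eff6 0.002
Mz 0.022 e6 -0.001
```

Not seated yet, so I'll keep stepping.

>>> step_arm:
  moves:
    - [[0.0,0,0],[3,0,0],0]
    - [[0.01,0,0],[6,0,0],0]
    - [[0.02,0,0],[9,0,0],0]
    - [[0.02,0,0],[10,0,0],0]
    - [[0.02,0,0],[10,0,0],0]
    - [[0.02,0,0],[10,0,0],0]
    - [[0.02,0,0],[10,0,0],0]
    - [[0.02,0,0],[10,0,0],0]
    - [[0.02,0,0],[10,0,0],0]
    - [[0.02,0,0],[10,0,0],0]

```text
t: 13.8
tool_pos: [0.4859, 0.0719, 0.0322]
tool_rot: [1.416, 1.061, -1.412]
contact_force: [-3.3, 3.5, 3.6]
opening: 0.0291
```

```bash
python3 -c "
from h import *
mz()"
```

```text
t 14.00 pos [0.4859 0.0719 0.0322] psi -106.2 q6 1.85 open 0.0290 F [-3.9  4.4  3.3] M [0.569 0.54  0.007] eff6 -0.041
Mz -0.026 e6 -0.041
```

>>> step_arm:
  moves:
    - [[0.0,0,0],[3,0,0],0]
    - [[0.01,0,0],[6,0,0],0]
    - [[0.02,0,0],[8,0,0],0]
    - [[0.02,0,0],[8,0,0],0]
    - [[0.02,0,0],[8,0,0],0]
    - [[0.02,0,0],[8,0,0],0]
    - [[0.02,0,0],[8,0,0],0]
    - [[0.02,0,0],[8,0,0],0]
    - [[0.02,0,0],[8,0,0],0]
    - [[0.02,0,0],[8,0,0],0]

```text
t: 14.83
tool_pos: [0.4859, 0.072, 0.032]
tool_rot: [1.515, 0.978, -1.51]
contact_force: [-2.9, 4.0, 4.3]
opening: 0.0292
```

```bash
python3 -c "
from h import *
mz()"
```

```text
t 15.03 pos [0.486 0.072 0.032] psi -114.2 q6 1.99 open 0.0293 F [-3.1  3.7  3.6] M [ 0.568  0.588 -0.037] eff6 -0.045
Mz -0.042 e6 -0.045
```

>>> step_arm:
  moves:
    - [[0.0,0,0],[3,0,0],0]
    - [[0.01,0,0],[6,0,0],0]
    - [[0.02,0,0],[8,0,0],0]
    - [[0.02,0,0],[8,0,0],0]
    - [[0.02,0,0],[8,0,0],0]
    - [[0.02,0,0],[8,0,0],0]
    - [[0.02,0,0],[8,0,0],0]
    - [[0.02,0,0],[8,0,0],0]
    - [[0.02,0,0],[8,0,0],0]
    - [[0.02,0,0],[8,0,0],0]

```text
t: 15.87
tool_pos: [0.486, 0.072, 0.0319]
tool_rot: [1.612, 0.888, -1.607]
contact_force: [-3.6, 3.0, 4.8]
opening: 0.0293
```

```bash
python3 -c "
from h import *
mz()"
```

```text
t 16.07 pos [0.4859 0.072  0.0318] psi -122.2 q6 2.13 open 0.0292 F [-3.9  3.6  4.1] M [ 0.571  0.596 -0.077] eff6 -0.045
Mz -0.030 e6 -0.045
```

>>> step_arm:
  moves:
    - [[0.0,0,0],[3,0,0],0]
    - [[0.01,0,0],[6,0,0],0]
    - [[0.02,0,0],[8,0,0],0]
    - [[0.02,0,0],[8,0,0],0]
    - [[0.02,0,0],[8,0,0],0]
    - [[0.02,0,0],[8,0,0],0]
    - [[0.02,0,0],[8,0,0],0]
    - [[0.02,0,0],[8,0,0],0]
    - [[0.02,0,0],[8,0,0],0]
    - [[0.02,0,0],[8,0,0],0]

```text
t: 16.9
tool_pos: [0.4872, 0.0711, 0.032]
tool_rot: [1.707, 0.789, -1.698]
contact_force: [4.2, -4.3, -2.2]
opening: 0.0292
```

```bash
python3 -c "
from h import *
mz();im=snap('scene');cv2.imwrite('pics/s2.png',cv2.resize(im['pixels'][180:330,330:480],None,fx=4,fy=4))"
```

```text
t 17.10 pos [0.4872 0.0711 0.032 ] psi -130.1 q6 2.27 open 0.0292 F [ 4.1 -3.7 -1.8] M [-0.64  -0.713  0.319] eff6 0.393
Mz 0.372 e6 0.393
```

View pics/s2.png

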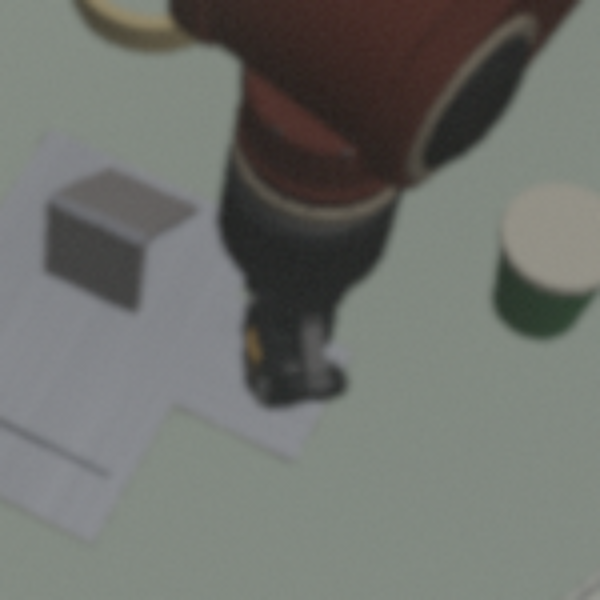

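Torque jumped from about 0 to +0.37 N·m at 200° turned, which means it has seated. I'll stop, let go and check the head mark.

>>> step_arm:
  moves:
    - [[0,0,0],[0,0,0],1]
    - [[0,0,0],[0,0,0],1]
    - [[0,0,0],[0,0,0],1]
    - [[0,0,0],[0,0,0],1]
    - [[0,0,0],[0,0,0],1]
    - [[-4,0,0],[0,0,0],1]
    - [[-8,0,0],[0,0,0],1]
    - [[-12,0,0],[0,0,0],1]
    - [[-16,0,0],[0,0,0],1]
    - [[-20,0,0],[0,0,0],1]

```text
t: 17.98
tool_pos: [0.4854, 0.0715, 0.2338]
tool_rot: [1.707, 0.789, -1.698]
contact_force: [0.8, -0.5, -0.0]
opening: 0.0853
```

```bash
python3 -c "
from h import *
st();go((.634,-.2915,.2),-93.3)
im=snap('scene');cv2.imwrite('pics/s3.png',cv2.resize(im['pixels'][230:300,365:435],None,fx=6,fy=6,interpolation=cv2.INTER_CUBIC))"
```

```text
t 17.98 pos [0.4854 0.0715 0.2338] psi -130.1 q6 2.27 open 0.0853 F [ 0.8 -0.5 -0. ] M [ 0.034  0.017 -0.048] eff6 -0.000
t 18.0 pos [0.4854 0.0715 0.2338] q6 2.27 q1 -0.01 open 0.0853 F [ 0.8 -0.5 -0. ] psi -130.1
 shift cm [ 3.49 34.73 18.2 ] turn deg [-36.8  -0.1  -0.3]
```

View pics/s3.png

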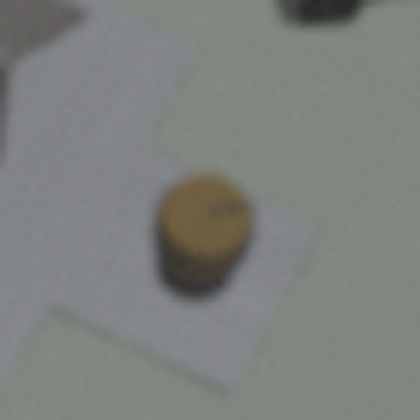

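```bash
python3 -c "
from h import *
im=snap('scene')
cen=lambda z:atz
for nm,c,p,z in (('before',np.array((513,290))/4.5+(285,200),np.array((488,300))/4.5+(285,200),.0434),('after',np.array((206,217))/6+(365,230),np.array((245,207))/6+(365,230),.039)):
    d=(atz(im,p,z)-atz(im,c,z))*1000;print(nm,d.round(1),np.degrees(np.arctan2(d[1],d[0])).round())
cv2.imwrite('pics/top_s.png',snap('top')['pixels'])
"
```

```text
before [11.  -4.5  0. ] -22.0
after [-11.4   6.6   0. ] 150.0
```

>>> step_arm:
  moves:
    - [[3.5,34.7,18.2],[-36.8,0,0],1]
    - [[3.5,34.7,18.2],[-36.8,0,0],1]
    - [[3.5,34.7,18.2],[-36.8,0,0],1]
    - [[3.5,34.7,18.2],[-36.8,0,0],1]
    - [[3.5,34.7,18.2],[-36.8,0,0],1]
    - [[3.5,34.7,18.2],[-36.8,0,0],1]
    - [[3.5,34.7,18.2],[-36.8,0,0],1]
    - [[3.5,34.7,18.2],[-36.8,0,0],1]
    - [[3.5,34.7,18.2],[-36.8,0,0],1]
    - [[3.5,34.7,18.2],[-36.8,0,0],1]

```text
t: 18.97
tool_pos: [0.6365, -0.2942, 0.2013]
tool_rot: [1.259, 1.172, -1.244]
contact_force: [0.4, 0.2, 0.2]
opening: 0.0856
```

```bash
python3 -c "
from h import *
im=snap('top');coupons(im,'top',.007)
cv2.imwrite('pics/t4.png',cv2.resize(im['pixels'][255:300,245:300],None,fx=8,fy=8,interpolation=cv2.INTER_CUBIC))
go((.634,-.2915,.024),-93.3)"
```

```text
top coupon1 [431. 214.] 0.79 [144. 139. 135.] [ 633.  -290.7   -5.7   45.4   57.8]
top coupon1 [419. 244.] 0.66 [139. 136. 132.] [ 559.6 -265.4  -18.9   48.3   59.9]
top coupon1 [498. 227.] 0.59 [ 30.  34. 136.] [ 603.  -440.4  -35.6   31.5   54.6]
top coupon1 [422. 270.] 0.58 [130. 128. 126.] [ 499.  -262.1   62.9   30.7   48.2]
top coupon1 [308. 265.] 0.51 [137. 136. 131.] [521.   11.7 -75.3 196.8 200.1]
t 19.1 pos [ 0.6363 -0.295   0.2006] q6 1.09 q1 -0.54 open 0.0856 F [0.5 0.9 0.9] psi -93.6
 shift cm [17.65 -0.44 -0.31] turn deg [-0.3 -0.1 -0.6]
```

View pics/t4.png

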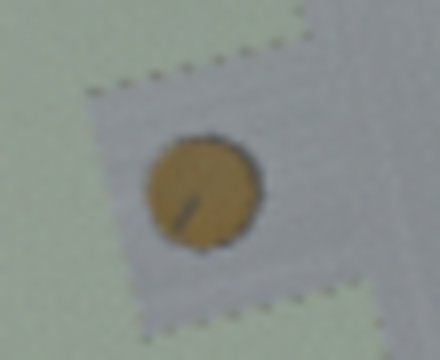

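The mark turned about 189° clockwise (−22° → 149°), against 200° of tool turn. That fits seating plus a little spring-back or slip. This step is critical, so I'll regrip lightly and turn a few degrees to confirm the stiffness.

```bash
python3 -c "
from h import *
go((.4857,.0715,.12),-90)"
```

```text
t 19.1 pos [ 0.6363 -0.295   0.2006] q6 1.09 q1 -0.54 open 0.0856 F [0.5 0.9 0.9] psi -93.6
 shift cm [  7.91 -17.39 -35.64] turn deg [-3.6 -0.1 -0.6]
```

>>> step_arm:
  moves:
    - [[2,-17.4,-35.6],[-3.6,0,-0.6],1]
    - [[2,-17.4,-35.6],[-3.6,0,-0.6],1]
    - [[2,-17.4,-35.6],[-3.6,0,-0.6],1]
    - [[2,-17.4,-35.6],[-3.6,0,-0.6],1]
    - [[2,-17.4,-35.6],[-3.6,0,-0.6],1]
    - [[2,-17.4,-35.6],[-3.6,0,-0.6],1]
    - [[2,-17.4,-35.6],[-3.6,0,-0.6],1]
    - [[2,-17.4,-35.6],[-3.6,0,-0.6],1]
    - [[2,-17.4,-35.6],[-3.6,0,-0.6],1]
    - [[2,-17.4,-35.6],[-3.6,0,-0.6],1]

```text
t: 19.9
tool_pos: [0.4812, 0.075, 0.1767]
tool_rot: [1.206, 1.216, -1.208]
contact_force: [0.3, -0.5, -0.8]
opening: 0.0852
```

```bash
python3 -c "
from h import *
go((.4857,.0715,.033),-90)"
```

```text
t 19.9 pos [0.4812 0.075  0.1767] q6 1.57 q1 0.00 open 0.0852 F [ 0.3 -0.5 -0.8] psi -89.8
 shift cm [14.37  0.5   0.39] turn deg [ 0.2 -0.2  0.2]
```

>>> step_arm:
  moves:
    - [[0,0.5,0.4],[0,0,0],1]
    - [[4,0.5,0.4],[0,0,0],1]
    - [[8,0.5,0.4],[0,0,0],1]
    - [[12,0.5,0.4],[0,0,0],1]
    - [[14.4,0.5,0.4],[0,0,0],1]
    - [[14.4,0.5,0.4],[0,0,0],0]
    - [[14.4,0.5,0.4],[0,0,0],0]
    - [[14.4,0.5,0.4],[0,0,0],0]
    - [[14.4,0.5,0.4],[0,0,0],0]
    - [[14.4,0.5,0.4],[0,0,0],0]
  grip_force: 20

```text
t: 20.73
tool_pos: [0.4878, 0.0719, 0.0354]
tool_rot: [1.21, 1.213, -1.204]
contact_force: [-1.1, -0.4, 2.8]
opening: 0.0288
```

```bash
python3 -c "
from h import *
mz()"
```

```text
t 20.93 pos [0.4878 0.0719 0.0354] psi -89.8 q6 1.56 open 0.0295 F [-1.3  3.2  7. ] M [ 0.447  0.16  -0.03 ] eff6 -0.021
Mz -0.029 e6 -0.013
```

>>> step_arm:
  moves:
    - [[0,0,0],[1,0,0],0]
    - [[0,0,0],[2,0,0],0]
    - [[0,0,0],[3,0,0],0]
    - [[0,0,0],[4,0,0],0]
    - [[0,0,0],[4,0,0],0]
    - [[0,0,0],[4,0,0],0]
    - [[0,0,0],[4,0,0],0]
    - [[0,0,0],[4,0,0],0]
    - [[0,0,0],[4,0,0],0]
    - [[0,0,0],[4,0,0],0]

```text
t: 21.77
tool_pos: [0.4877, 0.0718, 0.0354]
tool_rot: [1.26, 1.18, -1.256]
contact_force: [-2.8, 0.5, 2.6]
opening: 0.0291
```

```bash
python3 -c "
from h import *
mz()"
```

```text
t 21.97 pos [0.4877 0.0718 0.0355] psi -93.8 q6 1.63 open 0.0291 F [-4.   0.4  3.4] M [-0.011  0.631  0.103] eff6 0.070
Mz 0.078 e6 0.071
```

>>> step_arm:
  moves:
    - [[0,0,0],[1,0,0],0]
    - [[0,0,0],[2,0,0],0]
    - [[0,0,0],[3,0,0],0]
    - [[0,0,0],[3,0,0],0]
    - [[0,0,0],[3,0,0],0]
    - [[0,0,0],[3,0,0],0]
    - [[0,0,0],[3,0,0],0]
    - [[0,0,0],[3,0,0],0]
    - [[0,0,0],[3,0,0],0]
    - [[0,0,0],[3,0,0],0]

```text
t: 22.8
tool_pos: [0.4881, 0.0717, 0.0355]
tool_rot: [1.299, 1.153, -1.293]
contact_force: [1.9, -0.7, -2.6]
opening: 0.029
```

```bash
python3 -c "
from h import *
mz()"
```

```text
t 23.00 pos [0.4881 0.0717 0.0355] psi -96.8 q6 1.68 open 0.0294 F [ 3.9 -1.6 -2.3] M [-0.301 -0.572  0.383] eff6 0.352
Mz 0.337 e6 0.352
```

The torque rises again within a few degrees on the regrip, so the screw is seated. I'm releasing it and going to the first coupon.

>>> step_arm:
  moves:
    - [[0,0,0],[0,0,0],1]
    - [[0,0,0],[0,0,0],1]
    - [[0,0,0],[0,0,0],1]
    - [[0,0,0],[0,0,0],1]
    - [[0,0,0],[0,0,0],1]
    - [[-4,0,0],[0,0,0],1]
    - [[-8,0,0],[0,0,0],1]
    - [[-12,0,0],[0,0,0],1]
    - [[-16,0,0],[0,0,0],1]
    - [[-17,0,0],[0,0,0],1]

```text
t: 23.83
tool_pos: [0.4911, 0.0712, 0.2137]
tool_rot: [1.305, 1.144, -1.283]
contact_force: [0.8, -0.1, 0.8]
opening: 0.0854
```

```bash
python3 -c "
from h import *
im=snap('top');coupons(im,'top',.007)
go((.423,-.297,.15),-111)"
```

```text
top coupon1 [492. 232.] 0.93 [ 31.  34. 127.] [ 590.8 -424.4   11.4   45.7   63. ]
top coupon1 [434. 214.] 0.82 [134. 130. 126.] [ 632.4 -292.    -4.3   43.4   59.6]
top coupon1 [438. 309.] 0.78 [130. 128. 124.] [ 420.8 -299.7  -21.3   44.5   61.3]
top coupon1 [422. 244.] 0.76 [129. 127. 124.] [ 561.1 -265.1  -20.2   47.1   63.4]
top coupon1 [491. 280.] 0.69 [ 32.  81. 139.] [ 479.2 -416.8  -18.3   46.7   62. ]
top coupon1 [315. 257.] 0.69 [127. 125. 120.] [528.4 -14.5 -75.8 143.5 202.9]
top coupon1 [427. 274.] 0.65 [132. 129. 125.] [ 493.2 -278.8  -13.9   45.    61.8]
t 23.9 pos [0.4898 0.0712 0.2096] q6 1.68 q1 -0.01 open 0.0852 F [-0.1 -0.1  0.3] psi -96.8
 shift cm [ 5.77 -2.35 37.38] turn deg [14.2 -0.3 -0.5]
```

>>> step_arm:
  moves:
    - [[5.8,-2.4,37.4],[14.2,0,0],1]
    - [[5.8,-2.4,37.4],[14.2,0,0],1]
    - [[5.8,-2.4,37.4],[14.2,0,0],1]
    - [[5.8,-2.4,37.4],[14.2,0,0],1]
    - [[5.8,-2.4,37.4],[14.2,0,0],1]
    - [[5.8,-2.4,37.4],[14.2,0,0],1]
    - [[5.8,-2.4,37.4],[14.2,0,0],1]
    - [[5.8,-2.4,37.4],[14.2,0,0],1]
    - [[5.8,-2.4,37.4],[14.2,0,0],1]
    - [[5.8,-2.4,37.4],[14.2,0,0],1]

```text
t: 24.77
tool_pos: [0.4194, -0.3012, 0.1459]
tool_rot: [1.484, 1.011, -1.472]
contact_force: [-0.1, 1.1, 0.8]
opening: 0.0851
```

```bash
python3 -c "
from h import *
go((.422,-.2985,.020),-111)"
```

```text
t 24.8 pos [ 0.4194 -0.3012  0.1459] q6 1.17 q1 -0.77 open 0.0851 F [-0.1  1.1  0.8] psi -111.3
 shift cm [12.6   0.12 -0.26] turn deg [-0.3 -0.4 -0.1]
```

>>> step_arm:
  moves:
    - [[4,0.1,-0.3],[0,-0.4,0],1]
    - [[8,0.1,-0.3],[0,-0.4,0],1]
    - [[11,0.1,-0.3],[0,-0.4,0],1]
    - [[12.6,0.1,-0.3],[0,-0.4,0],1]
    - [[12.6,0.1,-0.3],[0,-0.4,0],1]
    - [[12.6,0.1,-0.3],[0,-0.4,0],0.4]
    - [[12.6,0.1,-0.3],[0,-0.4,0],0.4]
    - [[12.6,0.1,-0.3],[0,-0.4,0],0.4]
    - [[12.6,0.1,-0.3],[0,-0.4,0],0.4]
    - [[12.6,0.1,-0.3],[0,-0.4,0],0.4]
  grip_force: 40

```text
t: 25.6
tool_pos: [0.4241, -0.2993, 0.0232]
tool_rot: [1.479, 1.002, -1.473]
contact_force: [0.4, 2.5, 6.7]
opening: 0.0345
```

```bash
python3 -c "
from h import *
st()"
```

```text
t 25.60 pos [ 0.4241 -0.2993  0.0232] psi -111.3 q6 1.18 open 0.0345 F [0.4 2.5 6.7] M [ 0.563 -0.096  0.009] eff6 0.009
```

Fingertips closed over the top of the coupon (tips at about 7 mm with TCP at 23 mm). I'll reopen, lower to TCP z of about 15.5 mm and grip again.

>>> step_arm:
  moves:
    - [[-2,0,0],[0,0,0],1]
    - [[-2,0,0],[0,0,0],1]
    - [[-2,0,0],[0,0,0],1]
    - [[-2,0,0],[0,0,0],1]
    - [[-2,0,0],[0,0,0],1]
    - [[-2,0,0],[0,0,0],1]
    - [[-2,0,0],[0,0,0],1]
    - [[-2,0,0],[0,0,0],1]
    - [[-2,0,0],[0,0,0],1]
    - [[-2,0,0],[0,0,0],1]

```text
t: 26.43
tool_pos: [0.4238, -0.2991, 0.0429]
tool_rot: [1.479, 1.003, -1.474]
contact_force: [-0.7, 0.6, 0.4]
opening: 0.0852
```

```bash
python3 -c "
from h import *
im=snap('scene');coupons(im,'scene',.007)
go((.422,-.2985,.0155),-111)"
```

```text
scene coupon1 [270. 179.] 0.95 [127. 124. 123.] [ 495.6 -279.3  -13.7   45.2   60.7]
scene coupon1 [222. 214.] 0.83 [128. 125. 123.] [ 634.9 -289.7   -3.7   44.5   61.6]
scene coupon1 [252. 198.] 0.81 [126. 124. 123.] [ 563.5 -264.6  -20.1   45.5   64.6]
scene coupon1 [237. 142.] 0.72 [ 54.  84. 132.] [ 481.5 -415.2  -15.    45.3   64.9]
scene coupon1 [195. 170.] 0.68 [ 46.  49. 117.] [ 593.3 -422.2   13.    46.1   62. ]
scene coupon1 [287. 156.] 0.65 [119. 117. 117.] [ 425.  -297.9  -18.9   42.8   65.2]
t 26.5 pos [ 0.4239 -0.2992  0.0431] q6 1.18 q1 -0.76 open 0.0858 F [-0.4 -0.  -0.2] psi -111.3
 shift cm [ 2.76 -0.22  0.  ] turn deg [-0.3  0.1 -0.4]
```

>>> step_arm:
  moves:
    - [[1.5,-0.1,0],[0,0,0],1]
    - [[2.75,-0.1,0],[0,0,0],1]
    - [[2.75,-0.1,0],[0,0,0],1]
    - [[2.75,-0.1,0],[0,0,0],0.4]
    - [[2.75,-0.1,0],[0,0,0],0.4]
    - [[2.75,-0.1,0],[0,0,0],0.4]
    - [[2.75,-0.1,0],[0,0,0],0.4]
    - [[2.75,-0.1,0],[0,0,0],0.4]
    - [[2.75,-0.1,0],[0,0,0],0.4]
    - [[2.75,-0.1,0],[0,0,0],0.4]

```text
t: 27.37
tool_pos: [0.4237, -0.2994, 0.0164]
tool_rot: [1.479, 1.001, -1.473]
contact_force: [0.0, 0.3, 3.2]
opening: 0.0576
```

```bash
python3 -c "
from h import *
st()"
```

```text
t 27.37 pos [ 0.4237 -0.2994  0.0164] psi -111.3 q6 1.18 open 0.0576 F [0.  0.3 3.2] M [ 0.011 -0.043 -0.045] eff6 -0.001
```

>>> step_arm:
  moves:
    - [[-2,0,0],[0,0,0],0.4]
    - [[-5,0,0],[0,0,0],0.4]
    - [[-9,0,0],[0,0,0],0.4]
    - [[-12,0,0],[0,0,0],0.4]
    - [[-15,0,0],[0,0,0],0.4]
    - [[-16,0,0],[0,0,0],0.4]
    - [[-16,0,0],[7,0,0],0.4]
    - [[-16,0,0],[0,0,0],0.4]
    - [[-16,0,0],[0,0,0],0.4]
    - [[-16,0,0],[0,0,0],0.4]

```text
t: 28.2
tool_pos: [0.4219, -0.2981, 0.1749]
tool_rot: [1.48, 1.002, -1.475]
contact_force: [-0.4, -0.4, -0.7]
opening: 0.058
```

```bash
python3 -c "
from h import *
go(tw(.011,0,.15),-75.4)"
```

```text
t 28.2 pos [ 0.4219 -0.2981  0.1749] q6 1.18 q1 -0.76 open 0.0580 F [-0.4 -0.4 -0.7] psi -111.4
 shift cm [  2.45  -0.85 -29.27] turn deg [-36.    0.2  -0.3]
```

>>> step_arm:
  moves:
    - [[0,-0.1,-3],[-4,0,0],0.4]
    - [[0,-0.2,-6.5],[-8,0,0],0.4]
    - [[0,-0.3,-10],[-13,0,0],0.4]
    - [[0.5,-0.4,-14],[-18,0,0],0.4]
    - [[1,-0.5,-18],[-23,0,0],0.4]
    - [[1.5,-0.6,-22],[-28,0,0],0.4]
    - [[2,-0.7,-26],[-32,0,0],0.4]
    - [[2.4,-0.8,-29.3],[-36,0,0],0.4]
    - [[2.4,-0.85,-29.3],[-36,0.2,-0.3],0.4]
    - [[2.4,-0.85,-29.3],[-36,0.2,-0.3],0.4]

```text
t: 29.03
tool_pos: [0.5207, -0.0207, 0.149]
tool_rot: [1.018, 1.322, -1.019]
contact_force: [-1.0, 0.2, -0.3]
opening: 0.0581
```

```bash
python3 -c "
from h import *
go(tw(.011,0,.107),-75.4)"
```

```text
t 29.0 pos [ 0.5207 -0.0207  0.149 ] q6 1.13 q1 -0.18 open 0.0581 F [-1.   0.2 -0.3] psi -75.3
 shift cm [ 4.2  -0.01  0.2 ] turn deg [ 0.1 -0.1  0.1]
```

>>> step_arm:
  moves:
    - [[2,0,0.2],[0,0,0],0.4]
    - [[3.5,0,0.2],[0,0,0],0.4]
    - [[4.2,0,0.2],[0,0,0],0.4]
    - [[4.2,0,0.2],[0,0,0],0.4]
    - [[4.2,0,0.2],[0,0,0],0.4]
    - [[4.2,0,0.2],[0,0,0],1]
    - [[4.2,0,0.2],[0,0,0],1]
    - [[4.2,0,0.2],[0,0,0],1]
    - [[4.2,0,0.2],[0,0,0],1]
    - [[4.2,0,0.2],[0,0,0],1]

```text
t: 29.87
tool_pos: [0.5215, -0.0227, 0.1076]
tool_rot: [1.019, 1.321, -1.019]
contact_force: [-0.6, -0.3, 1.1]
opening: 0.0855
```

>>> step_arm:
  moves:
    - [[-4,0,0],[0,0,0],1]
    - [[-8,0,0],[0,0,0],1]
    - [[-10,0,4],[0,0,0],1]
    - [[-10,0,8],[0,0,0],1]
    - [[-10,0,12],[0,0,0],1]
    - [[-10,0,16],[0,0,0],1]
    - [[-10,0,20],[0,0,0],1]
    - [[-10,0,22],[0,0,0],1]
    - [[-10,0,22],[0,0,0],1]
    - [[-10,0,22],[0,0,0],1]

```text
t: 30.7
tool_pos: [0.5772, -0.2364, 0.2072]
tool_rot: [1.02, 1.321, -1.02]
contact_force: [0.4, 0.9, -0.0]
opening: 0.0854
```

```bash
python3 -c "
from h import *
st()
for n in('scene','top'):
  im=snap(n);coupons(im,n,.008)
  cv2.imwrite('pics/%s5.png'%n,im['pixels'])
a=cv2.imread('pics/scene5.png')[150:400,250:500];b=cv2.imread('pics/top5.png')[190:330,240:370]
cv2.imwrite('pics/m5.png',np.hstack([cv2.resize(a,(400,400)),cv2.resize(b,(380,400))]))"
```

```text
t 30.70 pos [ 0.5772 -0.2364  0.2072] psi -75.4 q6 0.81 open 0.0854 F [ 0.4  0.9 -0. ] M [ 0.011 -0.01  -0.026] eff6 -0.021
scene coupon1 [254. 200.] 0.77 [128. 125. 125.] [ 563.5 -263.7  -18.8   45.9   63.7]
scene coupon1 [346. 267.] 0.66 [71. 73. 66.] [549.9 -15.1  27.7  47.6  60.4]
scene coupon1 [220. 216.] 0.66 [128. 125. 125.] [ 635.6 -289.9   -5.    46.    63.2]
scene coupon1 [236. 141.] 0.65 [ 52.  84. 133.] [ 483.1 -413.4  -16.9   44.6   63.8]
scene coupon1 [195. 168.] 0.64 [ 45.  48. 119.] [ 594.  -421.    13.6   45.1   61.5]
scene coupon1 [272. 178.] 0.55 [127. 124. 124.] [ 496.  -278.8  -13.7   48.8   63.2]
top coupon1 [310. 249.] 0.73 [88. 92. 82.] [547.5 -16.6  26.7  45.3  59.3]
top coupon1 [433. 271.] 0.53 [139. 135. 131.] [ 501.8 -291.3  -23.1   25.3   43.6]
top coupon1 [271. 280.] 0.46 [ 78. 102. 113.] [4.841e+02 7.240e+01 2.000e-01 2.900e+01 3.590e+01]
```

View pics/m5.png

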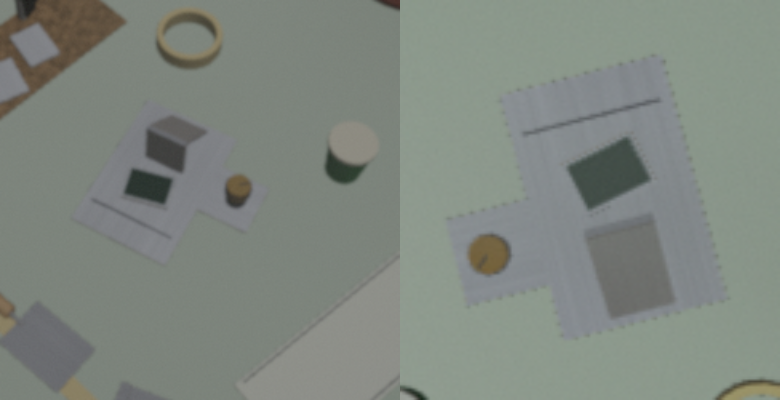

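Coupon flipped cleanly: it's green side up on the landing plate, 39 mm from the face, at about (548.5, −16) mm with its long side at 117°.

```bash
python3 -c "
from h import *
go((.552,-.0142,.12),-62.8)"
```

```text
t 30.9 pos [ 0.5771 -0.2342  0.2075] q6 0.81 q1 -0.50 open 0.0860 F [0.4 0.3 0.3] psi -75.2
 shift cm [  8.77   3.18 -21.91] turn deg [-12.4  -0.1   0. ]
```

>>> step_arm:
  moves:
    - [[2,3.2,-21.9],[-12.4,0,0],1]
    - [[2,3.2,-21.9],[-12.4,0,0],1]
    - [[4,3.2,-21.9],[-12.4,0,0],1]
    - [[6,3.2,-21.9],[-12.4,0,0],1]
    - [[8.8,3.2,-21.9],[-12.4,0,0],1]
    - [[8.8,3.2,-21.9],[-12.4,0,0],1]
    - [[8.8,3.2,-21.9],[-12.4,0,0],1]
    - [[8.8,3.2,-21.9],[-12.4,0,0],1]
    - [[8.8,3.2,-21.9],[-12.4,0,0],1]
    - [[8.8,3.2,-21.9],[-12.4,0,0],1]

```text
t: 31.73
tool_pos: [0.5535, -0.0148, 0.1216]
tool_rot: [0.854, 1.395, -0.853]
contact_force: [0.1, -0.1, -0.0]
opening: 0.0857
```

```bash
python3 -c "
from h import *
go((.552,-.0142,.018),-62.8)"
```

```text
t 31.7 pos [ 0.5535 -0.0148  0.1216] q6 0.94 q1 -0.16 open 0.0857 F [ 0.1 -0.1 -0. ] psi -62.9
 shift cm [10.36 -0.12 -0.13] turn deg [-0.1  0.1 -0.1]
```

>>> step_arm:
  moves:
    - [[4,-0.1,-0.1],[0,0,0],1]
    - [[7.5,-0.1,-0.1],[0,0,0],1]
    - [[9.5,-0.1,-0.1],[0,0,0],1]
    - [[10.35,-0.1,-0.1],[0,0,0],1]
    - [[10.35,-0.1,-0.1],[0,0,0],0.4]
    - [[10.35,-0.1,-0.1],[0,0,0],0.4]
    - [[10.35,-0.1,-0.1],[0,0,0],0.4]
    - [[10.35,-0.1,-0.1],[0,0,0],0.4]
    - [[10.35,-0.1,-0.1],[0,0,0],0.4]
    - [[10.35,-0.1,-0.1],[0,0,0],0.4]

```text
t: 32.57
tool_pos: [0.5565, -0.0139, 0.0242]
tool_rot: [0.859, 1.389, -0.848]
contact_force: [-3.1, 4.7, 14.5]
opening: 0.0343
```

```bash
python3 -c "
from h import *
st();c=np.mean([[516.3,293.8],[516.4,295.1]],0)/1000;a=np.radians(81.7)
print(c,[ (c+s*np.array([np.cos(a),np.sin(a)])).round(4) for s in(-.105,-.035,.035,.105)])
go((.501,.192,.15),-8.3)"
```

```text
t 32.57 pos [ 0.5565 -0.0139  0.0242] psi -62.9 q6 0.94 open 0.0343 F [-3.1  4.7 14.5] M [0.994 0.736 0.01 ] eff6 0.014
[0.51635 0.29445] [array([0.5012, 0.1905]), array([0.5113, 0.2598]), array([0.5214, 0.3291]), array([0.5315, 0.3984])]
t 32.6 pos [ 0.5565 -0.0139  0.0242] q6 0.94 q1 -0.16 open 0.0343 F [-3.1  4.7 14.5] psi -62.9
 shift cm [-12.61   4.56 -20.82] turn deg [-54.6   0.4  -0.4]
```

>>> step_arm:
  moves:
    - [[-2,0,0],[0,0,0],1]
    - [[-4,0,0],[0,0,0],1]
    - [[-6,0,0],[0,0,0],1]
    - [[-8,0,0],[0,0,0],1]
    - [[-10,0,2],[0,0,0],1]
    - [[-10,0,6],[0,0,0],1]
    - [[-10,0,10],[0,0,0],1]
    - [[-10,0,12],[0,0,0],1]
    - [[-10,0,12],[0,0,0],1]
    - [[-10,0,12],[0,0,0],1]

```text
t: 33.4
tool_pos: [0.6115, -0.1222, 0.1271]
tool_rot: [0.86, 1.384, -0.848]
contact_force: [0.6, 0.3, -0.6]
opening: 0.0856
```

```bash
python3 -c "
from h import *
for n in('scene','top'):
  im=snap(n);coupons(im,n,.008)
st()"
```

```text
scene coupon1 [235. 142.] 0.94 [ 54.  88. 141.] [ 484.3 -413.2  -19.7   44.6   62.5]
scene coupon1 [344. 266.] 0.77 [78. 81. 73.] [548.6 -16.3  27.6  49.9  60.7]
scene coupon1 [223. 216.] 0.72 [137. 134. 133.] [ 635.9 -290.    -3.7   45.9   61.8]
scene coupon1 [196. 172.] 0.63 [ 47.  51. 127.] [ 595.  -419.8   13.6   44.8   58.7]
scene coupon1 [260. 206.] 0.58 [122. 121. 120.] [ 561.6 -236.7   47.5   15.4   16.9]
top coupon1 [492. 233.] 0.83 [ 36.  39. 132.] [ 591.5 -424.3   12.7   46.8   64.9]
top coupon1 [429. 275.] 0.68 [136. 133. 129.] [ 492.9 -280.7  -14.6   46.    60.8]
top coupon1 [425. 248.] 0.66 [134. 131. 128.] [ 558.  -271.4  -19.5   46.5   50.2]
top coupon1 [309. 249.] 0.61 [76. 80. 72.] [547.5 -17.8  29.2  44.5  60.6]
top coupon1 [436. 213.] 0.56 [139. 135. 131.] [ 632.8 -298.5   -4.7   45.2   48.3]
t 33.60 pos [ 0.6099 -0.1199  0.1251] psi -62.8 q6 0.78 open 0.0855 F [0.3 0.2 0.4] M [0.023 0.028 0.047] eff6 0.002
```

```bash
python3 -c "
from h import *
go((.5542,-.0137,.06),-62)"
```

```text
t 33.6 pos [ 0.6099 -0.1199  0.1251] q6 0.78 q1 -0.32 open 0.0855 F [0.3 0.2 0.4] psi -62.8
 shift cm [  6.47  -0.18 -12.01] turn deg [-0.8  0.2 -0.6]
```

>>> step_arm:
  moves:
    - [[0,-0.2,-4],[0,0,0],1]
    - [[0,-0.2,-8],[-0.8,0,0],1]
    - [[1,-0.2,-11],[-0.8,0,-0.6],1]
    - [[4,-0.2,-12],[-0.8,0.2,-0.6],1]
    - [[6.5,-0.2,-12],[-0.8,0.2,-0.6],1]
    - [[6.5,-0.2,-12],[-0.8,0.2,-0.6],1]
    - [[6.5,-0.2,-12],[-0.8,0.2,-0.6],1]
    - [[6.5,-0.2,-12],[-0.8,0.2,-0.6],1]
    - [[6.5,-0.2,-12],[-0.8,0.2,-0.6],1]
    - [[6.5,-0.2,-12],[-0.8,0.2,-0.6],1]

```text
t: 34.43
tool_pos: [0.5556, -0.0144, 0.0618]
tool_rot: [0.843, 1.398, -0.842]
contact_force: [0.0, -0.3, -0.0]
opening: 0.0855
```

```bash
python3 -c "
from h import *
go((.5542,-.0137,.0145),-62)"
```

```text
t 34.4 pos [ 0.5556 -0.0144  0.0618] q6 0.92 q1 -0.16 open 0.0855 F [ 0.  -0.3 -0. ] psi -62.1
 shift cm [ 4.73 -0.1  -0.14] turn deg [-0.1  0.1 -0.1]
```

>>> step_arm:
  moves:
    - [[1.5,-0.1,-0.1],[0,0,0],1]
    - [[3,-0.1,-0.1],[0,0,0],1]
    - [[4.2,-0.1,-0.1],[0,0,0],1]
    - [[4.7,-0.1,-0.1],[0,0,0],1]
    - [[4.7,-0.1,-0.1],[0,0,0],0.5]
    - [[4.7,-0.1,-0.1],[0,0,0],0.5]
    - [[4.7,-0.1,-0.1],[0,0,0],0.5]
    - [[4.7,-0.1,-0.1],[0,0,0],0.5]
    - [[4.7,-0.1,-0.1],[0,0,0],0.5]
    - [[4.7,-0.1,-0.1],[0,0,0],0.5]

```text
t: 35.27
tool_pos: [0.5553, -0.0142, 0.0158]
tool_rot: [0.844, 1.396, -0.841]
contact_force: [0.7, -0.2, 2.7]
opening: 0.0582
```

```bash
python3 -c "
from h import *
st()"
```

```text
t 35.27 pos [ 0.5553 -0.0142  0.0158] psi -62.1 q6 0.92 open 0.0582 F [ 0.7 -0.2  2.7] M [ 0.036 -0.076 -0.026] eff6 -0.005
```

```bash
cat >> h.py <<'E'
BC=np.array([.51635,.29445]);BA=np.radians(81.6)
def slot(s,z,off=0,v=0):  # s along the board's x, off: coupon centre minus TCP along its short side
    u=np.array([np.cos(BA),np.sin(BA)]);w=np.array([-u[1],u[0]])
    return np.r_[BC+(s-off)*u+v*w,z]
E
python3 -c "
from h import *
P=slot(-.096,.13,-.0077);print(P)
o=ctrl.get_obs();go(o['tool_pos']+[0,0,.12]);go(P,-8.4)"
```

```text
[0.50345087 0.20709725 0.13      ]
t 35.3 pos [ 0.5553 -0.0142  0.0158] q6 0.92 q1 -0.16 open 0.0582 F [ 0.7 -0.2  2.7] psi -62.1
 shift cm [-12.     0.05   0.04] turn deg [0. 0. 0.]
t 35.3 pos [ 0.5553 -0.0142  0.0158] q6 0.92 q1 -0.16 open 0.0582 F [ 0.7 -0.2  2.7] psi -62.1
 shift cm [-11.47   5.83 -21.94] turn deg [-53.7   0.3  -0.1]
```

>>> step_arm:
  moves:
    - [[-2,0,0],[0,0,0],0.5]
    - [[-5,0,0],[0,0,0],0.5]
    - [[-8.5,0,-1],[-6,0,0],0.5]
    - [[-11.5,1,-4],[-13,0,0],0.5]
    - [[-11.5,2,-7.5],[-20,0,0],0.5]
    - [[-11.5,3,-11],[-27,0,0],0.5]
    - [[-11.5,4,-15],[-34,0,0],0.5]
    - [[-11.5,5,-19],[-41,0,0],0.5]
    - [[-11.5,5.8,-22],[-48,0,0],0.5]
    - [[-11.5,5.8,-22],[-54,0,0],0.5]

```text
t: 36.1
tool_pos: [0.5009, 0.2121, 0.1301]
tool_rot: [0.103, 1.564, -0.101]
contact_force: [0.8, 0.2, -0.4]
opening: 0.0583
```

```bash
python3 -c "
from h import *
go(slot(-.096,.0155,-.0077),-8.4)"
```

```text
t 36.1 pos [0.5009 0.2121 0.1301] q6 0.39 q1 0.26 open 0.0583 F [ 0.8  0.2 -0.4] psi -7.4
 shift cm [11.46 -0.48  0.27] turn deg [ 1.   0.2 -0.1]
```

>>> step_arm:
  moves:
    - [[3,-0.5,0.3],[1,0,0],0.5]
    - [[6,-0.5,0.3],[1,0,0],0.5]
    - [[9,-0.5,0.3],[1,0,0],0.5]
    - [[10.5,-0.5,0.3],[1,0,0],0.5]
    - [[11.4,-0.5,0.3],[1,0,0],0.5]
    - [[11.4,-0.5,0.3],[1,0,0],0.5]
    - [[11.4,-0.5,0.3],[1,0,0],1]
    - [[11.4,-0.5,0.3],[1,0,0],1]
    - [[11.4,-0.5,0.3],[1,0,0],1]
    - [[11.4,-0.5,0.3],[1,0,0],1]

```text
t: 36.93
tool_pos: [0.5046, 0.207, 0.0174]
tool_rot: [0.117, 1.561, -0.114]
contact_force: [-0.5, 0.8, 0.2]
opening: 0.0855
```

>>> step_arm:
  moves:
    - [[-3,0,0],[0,0,0],1]
    - [[-7,0,0],[0,0,0],1]
    - [[-11,0,0],[0,0,0],1]
    - [[-15,0,0],[0,0,0],1]
    - [[-18,0,0],[0,0,0],1]
    - [[-18,-4,0],[7,0,0],1]
    - [[-18,-8,0],[14,0,0],1]
    - [[-18,-12,0],[21,0,0],1]
    - [[-18,-16,0],[28,0,0],1]
    - [[-18,-20,0],[35,0,0],1]

```text
t: 37.77
tool_pos: [0.4738, 0.0074, 0.1979]
tool_rot: [0.599, 1.479, -0.593]
contact_force: [1.6, 0.6, 0.1]
opening: 0.0857
```

```bash
python3 -c "
from h import *
for n in('scene','top'):
  im=snap(n);coupons(im,n,.008)
go((.4945,-.279,.12),-103.8)"
```

```text
scene coupon1 [236. 142.] 0.94 [ 57.  90. 140.] [ 483.5 -414.6  -17.5   43.9   64.1]
scene coupon1 [218. 214.] 0.89 [131. 128. 128.] [ 635.5 -290.1   -3.7   48.    64.5]
scene coupon1 [256. 201.] 0.67 [130. 128. 128.] [ 564.1 -264.4  -19.7   48.8   66.9]
scene coupon1 [447. 322.] 0.65 [73. 77. 70.] [503.7 201.1  80.2  44.8  61.8]
scene coupon1 [196. 168.] 0.63 [ 49.  52. 124.] [ 594.2 -421.1   13.    44.9   62. ]
scene coupon1 [272. 179.] 0.6 [134. 131. 130.] [ 495.2 -277.4  -13.7   43.9   60.8]
scene coupon1 [258. 186.] 0.25 [ 68.  86. 101.] [ 530.3 -278.9   88.2  120.2  307.6]
top coupon1 [434. 216.] 0.96 [130. 126. 122.] [ 633.3 -291.8   -4.3   45.8   60.9]
top coupon1 [432. 273.] 0.95 [128. 125. 121.] [ 492.1 -280.5  -15.8   44.8   64.3]
top coupon1 [216. 270.] 0.85 [69. 74. 62.] [500.8 198.6  80.8  45.5  59.8]
top coupon1 [488. 281.] 0.63 [ 32.  80. 136.] [ 478.5 -416.1  -16.7   45.3   64.5]
top coupon1 [421. 245.] 0.59 [128. 125. 122.] [ 559.7 -266.   -18.9   47.6   61.2]
top coupon1 [491. 231.] 0.58 [ 25.  28. 124.] [ 591.4 -423.5   14.2   43.4   61.6]
t 38.0 pos [0.4743 0.0079 0.1976] q6 0.62 q1 -0.14 open 0.0857 F [-1.4  1.2 -0. ] psi -43.5
 shift cm [  7.72 -19.46  21.2 ] turn deg [60.3  0.  -0.5]
```

Coupon 1 is placed on the board (502,200), green up, and straight to about 1°. Next is the third one on the cork.

>>> step_arm:
  moves:
    - [[4,-19.5,21.2],[60.3,0,0],1]
    - [[4,-19.5,21.2],[60.3,0,0],1]
    - [[4,-19.5,21.2],[60.3,0,0],1]
    - [[7.7,-19.5,21.2],[60.3,0,0],1]
    - [[7.7,-19.5,21.2],[60.3,0,0],1]
    - [[7.7,-19.5,21.2],[60.3,0,0],1]
    - [[7.7,-19.5,21.2],[60.3,0,0],1]
    - [[7.7,-19.5,21.2],[60.3,0,0],1]
    - [[7.7,-19.5,21.2],[60.3,0,0],1]
    - [[7.7,-19.5,21.2],[60.3,0,0],1]

```text
t: 38.8
tool_pos: [0.4949, -0.2789, 0.1196]
tool_rot: [1.391, 1.083, -1.378]
contact_force: [0.8, 0.3, -0.4]
opening: 0.0854
```

```bash
python3 -c "
from h import *
go((.494,-.279,.0135),-104.3)"
```

```text
t 38.8 pos [ 0.4949 -0.2789  0.1196] q6 1.16 q1 -0.65 open 0.0854 F [ 0.8  0.3 -0.4] psi -103.8
 shift cm [10.61 -0.15  0.08] turn deg [ 0.5 -0.3 -0.4]
```

>>> step_arm:
  moves:
    - [[4,-0.1,0.1],[0.5,0,0],1]
    - [[7.5,-0.1,0.1],[0.5,-0.3,-0.4],1]
    - [[9.5,-0.1,0.1],[0.5,-0.3,-0.4],1]
    - [[10.6,-0.1,0.1],[0.5,-0.3,-0.4],1]
    - [[10.6,-0.1,0.1],[0.5,-0.3,-0.4],0.5]
    - [[10.6,-0.1,0.1],[0.5,-0.3,-0.4],0.5]
    - [[10.6,-0.1,0.1],[0.5,-0.3,-0.4],0.5]
    - [[10.6,-0.1,0.1],[0.5,-0.3,-0.4],0.5]
    - [[10.6,-0.1,0.1],[0.5,-0.3,-0.4],0.5]
    - [[10.6,-0.1,0.1],[0.5,-0.3,-0.4],0.5]

```text
t: 39.63
tool_pos: [0.4956, -0.28, 0.0154]
tool_rot: [1.39, 1.077, -1.39]
contact_force: [0.2, 0.9, 4.1]
opening: 0.0584
```

```bash
python3 -c "
from h import *
st()"
```

```text
t 39.63 pos [ 0.4956 -0.28    0.0154] psi -104.3 q6 1.18 open 0.0584 F [0.2 0.9 4.1] M [ 0.127 -0.036  0.036] eff6 0.029
```

>>> step_arm:
  moves:
    - [[-2,0,0],[0,0,0],0.5]
    - [[-5,0,0],[0,0,0],0.5]
    - [[-9,0,0],[0,0,0],0.5]
    - [[-12,0,0],[0,0,0],0.5]
    - [[-15,0,0],[0,0,0],0.5]
    - [[-15,0,0],[0,0,0],0.5]
    - [[-15,0,0],[0,0,0],0.5]
    - [[-15,0,0],[0,0,0],0.5]
    - [[-15,0,0],[0,0,0],0.5]
    - [[-15,0,0],[0,0,0],0.5]

```text
t: 40.47
tool_pos: [0.4943, -0.279, 0.1632]
tool_rot: [1.39, 1.081, -1.392]
contact_force: [0.3, 0.1, -1.3]
opening: 0.0585
```

```bash
python3 -c "
from h import *
go(tw(.0115,0,.15),-75.4)"
```

```text
t 40.5 pos [ 0.4943 -0.279   0.1632] q6 1.18 q1 -0.64 open 0.0585 F [ 0.3  0.1 -1.3] psi -104.3
 shift cm [  1.32  -3.7  -25.53] turn deg [-28.9   0.    0.1]
```

>>> step_arm:
  moves:
    - [[0,-0.4,-3],[-4,0,0],0.5]
    - [[0,-0.9,-6.5],[-8,0,0],0.5]
    - [[0,-1.4,-10],[-12,0,0],0.5]
    - [[0.5,-2,-14],[-16,0,0],0.5]
    - [[0.8,-2.6,-18],[-20,0,0],0.5]
    - [[1.0,-3.2,-22],[-25,0,0],0.5]
    - [[1.3,-3.7,-25.5],[-29,0,0],0.5]
    - [[1.3,-3.7,-25.5],[-29,0,0],0.5]
    - [[1.3,-3.7,-25.5],[-29,0,0],0.5]
    - [[1.3,-3.7,-25.5],[-29,0,0],0.5]

```text
t: 41.3
tool_pos: [0.521, -0.0229, 0.1492]
tool_rot: [1.017, 1.322, -1.02]
contact_force: [0.2, -0.5, -1.4]
opening: 0.0582
```

```bash
python3 -c "
from h import *
go(tw(.0117,0,.106),-75.4)"
```

```text
t 41.3 pos [ 0.521  -0.0229  0.1492] q6 1.13 q1 -0.19 open 0.0582 F [ 0.2 -0.5 -1.4] psi -75.3
 shift cm [ 4.32  0.09 -0.02] turn deg [ 0.1 -0.   0.2]
```

>>> step_arm:
  moves:
    - [[2,0.1,0],[0,0,0],0.5]
    - [[3.5,0.1,0],[0,0,0],0.5]
    - [[4.3,0.1,0],[0,0,0],0.5]
    - [[4.3,0.1,0],[0,0,0],0.5]
    - [[4.3,0.1,0],[0,0,0],0.5]
    - [[4.3,0.1,0],[0,0,0],1]
    - [[4.3,0.1,0],[0,0,0],1]
    - [[4.3,0.1,0],[0,0,0],1]
    - [[4.3,0.1,0],[0,0,0],1]
    - [[4.3,0.1,0],[0,0,0],1]

```text
t: 42.13
tool_pos: [0.5222, -0.0226, 0.1068]
tool_rot: [1.017, 1.321, -1.02]
contact_force: [0.0, 0.1, 0.3]
opening: 0.0851
```

>>> step_arm:
  moves:
    - [[-4,0,0],[0,0,0],1]
    - [[-6,0,3],[0,0,0],1]
    - [[-6,0,7],[0,0,0],1]
    - [[-6,0,11],[0,0,0],1]
    - [[-6,0,15],[0,0,0],1]
    - [[-6,0,18],[0,0,0],1]
    - [[-6,0,18],[0,0,0],1]
    - [[-6,0,18],[0,0,0],1]
    - [[-6,0,18],[0,0,0],1]
    - [[-6,0,18],[0,0,0],1]

```text
t: 42.97
tool_pos: [0.5677, -0.1955, 0.1666]
tool_rot: [1.017, 1.322, -1.019]
contact_force: [-0.4, 0.9, -0.2]
opening: 0.0851
```

```bash
cat >> h.py <<'E'
def plate(k=.007,z=.0145):
    import contextlib,io
    r=[]
    for n in("scene","top"):
        im=snap(n)
        for d in finder.regions_of(n,"coupon1"):
            v=rect(im,d["region"],.008);c=im["pixels"][d["region"]].mean(0)
            if np.hypot(*(v[:2]/1000-tw(.05,0)[:2]))<.08 and v[4]<80 and v[3]>30: print(n,v,c.round(),round(d["conf"],2));r.append(v)
    v=np.mean(r,0);a=np.radians(v[2]);p=v[:2]/1000
    d=p-TO;t=np.radians(TY);print("turner frame",np.round([d@[np.cos(t),np.sin(t)],d@[-np.sin(t),np.cos(t)]],4))
    P=np.r_[p+k*np.array([np.cos(a),np.sin(a)]),z];print("grip",P.round(4),"psi",v[2]-90,"coupon",p.round(4));return P,v[2]-90
E
python3 -c "
from h import *
P,a=plate(z=.06);go(P,a)"
```

```text
scene [548.8 -17.8  28.1  45.8  59.1] [70. 72. 65.] 0.89
top [545.3 -18.4  28.5  44.3  59.5] [83. 87. 77.] 0.7
turner frame [ 0.0373 -0.0022]
grip [ 0.5532 -0.0148  0.06  ] psi -61.7 coupon [ 0.547  -0.0181]
t 43.2 pos [ 0.5679 -0.1957  0.1669] q6 0.86 q1 -0.46 open 0.0855 F [ 0.3  0.6 -0.7] psi -75.2
 shift cm [ 10.68   3.21 -17.87] turn deg [-13.5  -0.    0.1]
```

Flipped again (dark green, in nearly the same place).

>>> step_arm:
  moves:
    - [[0,1.6,-4],[-4,0,0],1]
    - [[2,3.2,-8],[-9,0,0],1]
    - [[3,3.2,-12],[-13.5,0,0],1]
    - [[4,3.2,-16],[-13.5,0,0],1]
    - [[7,3.2,-17.9],[-13.5,0,0],1]
    - [[10.7,3.2,-17.9],[-13.5,0,0],1]
    - [[10.7,3.2,-17.9],[-13.5,0,0],1]
    - [[10.7,3.2,-17.9],[-13.5,0,0],1]
    - [[10.7,3.2,-17.9],[-13.5,0,0],1]
    - [[10.7,3.2,-17.9],[-13.5,0,0],1]

```text
t: 44.0
tool_pos: [0.5553, -0.0155, 0.0628]
tool_rot: [0.839, 1.399, -0.838]
contact_force: [0.1, -0.1, 0.2]
opening: 0.0855
```

```bash
python3 -c "
from h import *
go((.5535,-.0146,.0145),-61.7)"
```

```text
t 44.0 pos [ 0.5553 -0.0155  0.0628] q6 0.92 q1 -0.16 open 0.0855 F [ 0.1 -0.1  0.2] psi -61.8
 shift cm [ 4.83 -0.13 -0.17] turn deg [-0.1  0.2 -0.1]
```

>>> step_arm:
  moves:
    - [[1.5,-0.1,-0.2],[0,0,0],1]
    - [[3,-0.1,-0.2],[0,0,0],1]
    - [[4.2,-0.1,-0.2],[0,0,0],1]
    - [[4.8,-0.1,-0.2],[0,0,0],1]
    - [[4.8,-0.1,-0.2],[0,0,0],0.5]
    - [[4.8,-0.1,-0.2],[0,0,0],0.5]
    - [[4.8,-0.1,-0.2],[0,0,0],0.5]
    - [[4.8,-0.1,-0.2],[0,0,0],0.5]
    - [[4.8,-0.1,-0.2],[0,0,0],0.5]
    - [[4.8,-0.1,-0.2],[0,0,0],0.5]

```text
t: 44.83
tool_pos: [0.5546, -0.0145, 0.016]
tool_rot: [0.84, 1.397, -0.838]
contact_force: [0.4, -0.1, 2.7]
opening: 0.0583
```

```bash
python3 -c "
from h import *
go(slot(-.032,.13,-.0077),-8.4)"
```

```text
t 44.8 pos [ 0.5546 -0.0145  0.016 ] q6 0.92 q1 -0.16 open 0.0583 F [ 0.4 -0.1  2.7] psi -61.8
 shift cm [-11.48   9.83 -27.03] turn deg [-53.4   0.3  -0.1]
```

>>> step_arm:
  moves:
    - [[-2,0,0],[0,0,0],0.5]
    - [[-5,0,0],[0,0,0],0.5]
    - [[-8.5,0,-1],[-6,0,0],0.5]
    - [[-11.5,1.5,-5],[-13,0,0],0.5]
    - [[-11.5,3,-9],[-20,0,0],0.5]
    - [[-11.5,4.5,-13],[-27,0,0],0.5]
    - [[-11.5,6,-17],[-34,0,0],0.5]
    - [[-11.5,7.5,-21],[-41,0,0],0.5]
    - [[-11.5,9,-25],[-48,0,0],0.5]
    - [[-11.5,9.8,-27],[-53.4,0,0],0.5]

```text
t: 45.67
tool_pos: [0.5115, 0.2725, 0.1301]
tool_rot: [0.109, 1.563, -0.111]
contact_force: [1.5, -1.0, -0.8]
opening: 0.0583
```

```bash
python3 -c "
from h import *
go(slot(-.032,.0155,-.0077),-8.4)"
```

```text
t 45.7 pos [0.5115 0.2725 0.1301] q6 0.50 q1 0.36 open 0.0583 F [ 1.5 -1.  -0.8] psi -8.0
 shift cm [11.46 -0.18  0.09] turn deg [0.4 0.3 0. ]
```

>>> step_arm:
  moves:
    - [[3,-0.2,0.1],[0.4,0.3,0],0.5]
    - [[6,-0.2,0.1],[0.4,0.3,0],0.5]
    - [[9,-0.2,0.1],[0.4,0.3,0],0.5]
    - [[10.5,-0.2,0.1],[0.4,0.3,0],0.5]
    - [[11.4,-0.2,0.1],[0.4,0.3,0],0.5]
    - [[11.4,-0.2,0.1],[0.4,0.3,0],0.5]
    - [[11.4,-0.2,0.1],[0.4,0.3,0],1]
    - [[11.4,-0.2,0.1],[0.4,0.3,0],1]
    - [[11.4,-0.2,0.1],[0.4,0.3,0],1]
    - [[11.4,-0.2,0.1],[0.4,0.3,0],1]

```text
t: 46.5
tool_pos: [0.513, 0.2702, 0.0164]
tool_rot: [0.115, 1.567, -0.116]
contact_force: [-0.4, -0.6, -0.2]
opening: 0.0852
```

>>> step_arm:
  moves:
    - [[-3,0,0],[0,0,0],1]
    - [[-7,0,0],[0,0,0],1]
    - [[-11,0,0],[0,0,0],1]
    - [[-15,0,0],[0,0,0],1]
    - [[-17,-4,0],[7,0,0],1]
    - [[-17,-8,0],[14,0,0],1]
    - [[-17,-12,0],[21,0,0],1]
    - [[-17,-16,0],[28,0,0],1]
    - [[-17,-20,0],[35,0,0],1]
    - [[-17,-24,0],[42,0,0],1]

```text
t: 47.33
tool_pos: [0.4771, 0.0313, 0.1868]
tool_rot: [0.691, 1.456, -0.691]
contact_force: [1.1, -0.1, -0.4]
opening: 0.0854
```

```bash
python3 -c "
from h import *
for n in('scene','top'):
  im=snap(n);coupons(im,n,.0075)
go((.562,-.265,.12),-109.5)"
```

```text
scene coupon1 [257. 199.] 0.91 [136. 133. 132.] [ 562.5 -263.5  -19.    45.5   63.4]
scene coupon1 [195. 171.] 0.69 [ 48.  51. 127.] [ 594.8 -420.4   13.    44.7   59.9]
scene coupon1 [219. 214.] 0.65 [138. 135. 133.] [ 635.1 -290.7   -2.8   44.7   60.3]
scene coupon1 [237. 142.] 0.63 [ 64.  95. 141.] [ 482.5 -413.3  -17.1   47.7   67.1]
scene coupon1 [470. 348.] 0.58 [76. 80. 73.] [512.4 264.8  82.5  47.1  61.5]
top coupon1 [494. 233.] 0.91 [ 29.  32. 126.] [ 590.5 -425.1   12.    44.4   62.2]
top coupon1 [211. 269.] 0.87 [65. 70. 59.] [502.5 206.1  81.2  30.9  59.5]
top coupon1 [492. 282.] 0.82 [ 37.  83. 136.] [ 477.6 -415.8  -16.6   52.    62.7]
top coupon1 [187. 265.] 0.64 [67. 72. 60.] [510.4 262.4  81.7  46.2  59.9]
top coupon1 [421. 245.] 0.57 [127. 125. 122.] [ 560.7 -267.2  -19.4   47.1   65.4]
t 47.5 pos [0.4777 0.0319 0.1867] q6 0.79 q1 -0.09 open 0.0854 F [ 0.5 -0.6 -0. ] psi -50.5
 shift cm [  6.68 -12.36  28.27] turn deg [59.   0.  -0.1]
```

Second is placed (511,263). On to the third, at about (562, −265).

>>> step_arm:
  moves:
    - [[3,-12.4,28.3],[59,0,0],1]
    - [[3,-12.4,28.3],[59,0,0],1]
    - [[3,-12.4,28.3],[59,0,0],1]
    - [[6.7,-12.4,28.3],[59,0,0],1]
    - [[6.7,-12.4,28.3],[59,0,0],1]
    - [[6.7,-12.4,28.3],[59,0,0],1]
    - [[6.7,-12.4,28.3],[59,0,0],1]
    - [[6.7,-12.4,28.3],[59,0,0],1]
    - [[6.7,-12.4,28.3],[59,0,0],1]
    - [[6.7,-12.4,28.3],[59,0,0],1]

```text
t: 48.37
tool_pos: [0.5625, -0.2652, 0.1184]
tool_rot: [1.456, 1.03, -1.456]
contact_force: [-0.2, 0.8, -0.0]
opening: 0.0856
```

```bash
python3 -c "
from h import *
go((.561,-.265,.0135),-109.5)"
```

```text
t 48.4 pos [ 0.5625 -0.2652  0.1184] q6 1.35 q1 -0.56 open 0.0856 F [-0.2  0.8 -0. ] psi -109.5
 shift cm [10.49 -0.14  0.04] turn deg [-0.  -0.1  0.1]
```

>>> step_arm:
  moves:
    - [[4,-0.1,0],[0,0,0],1]
    - [[7.5,-0.1,0],[0,0,0],1]
    - [[9.5,-0.1,0],[0,0,0],1]
    - [[10.5,-0.1,0],[0,0,0],1]
    - [[10.5,-0.1,0],[0,0,0],0.5]
    - [[10.5,-0.1,0],[0,0,0],0.5]
    - [[10.5,-0.1,0],[0,0,0],0.5]
    - [[10.5,-0.1,0],[0,0,0],0.5]
    - [[10.5,-0.1,0],[0,0,0],0.5]
    - [[10.5,-0.1,0],[0,0,0],0.5]

```text
t: 49.2
tool_pos: [0.5628, -0.2654, 0.0155]
tool_rot: [1.457, 1.027, -1.454]
contact_force: [-0.2, 0.9, 4.5]
opening: 0.0578
```

```bash
python3 -c "
from h import *
st()"
```

```text
t 49.20 pos [ 0.5628 -0.2654  0.0155] psi -109.5 q6 1.35 open 0.0578 F [-0.2  0.9  4.5] M [ 0.125 -0.009  0.032] eff6 0.035
```

>>> step_arm:
  moves:
    - [[-2,0,0],[0,0,0],0.5]
    - [[-5,0,0],[0,0,0],0.5]
    - [[-9,0,0],[0,0,0],0.5]
    - [[-12,0,0],[0,0,0],0.5]
    - [[-15,0,0],[0,0,0],0.5]
    - [[-15,0,0],[0,0,0],0.5]
    - [[-15,0,0],[0,0,0],0.5]
    - [[-15,0,0],[0,0,0],0.5]
    - [[-15,0,0],[0,0,0],0.5]
    - [[-15,0,0],[0,0,0],0.5]

```text
t: 50.03
tool_pos: [0.5613, -0.2647, 0.163]
tool_rot: [1.456, 1.03, -1.456]
contact_force: [0.1, 0.4, -1.2]
opening: 0.0579
```

```bash
python3 -c "
from h import *
go(tw(.0117,0,.15),-75.4)"
```

```text
t 50.0 pos [ 0.5613 -0.2647  0.163 ] q6 1.35 q1 -0.56 open 0.0579 F [ 0.1  0.4 -1.2] psi -109.5
 shift cm [  1.35 -11.83 -21.51] turn deg [-34.1  -0.1   0.1]
```

>>> step_arm:
  moves:
    - [[0,-1.4,-2.5],[-4,0,0],0.5]
    - [[0,-3,-5.5],[-8,0,0],0.5]
    - [[0,-4.7,-8.5],[-13,0,0],0.5]
    - [[0.5,-6.6,-12],[-18,0,0],0.5]
    - [[0.8,-8.5,-15.5],[-24,0,0],0.5]
    - [[1.0,-10.4,-19],[-29,0,0],0.5]
    - [[1.3,-11.8,-21.5],[-34,0,0],0.5]
    - [[1.3,-11.8,-21.5],[-34,0,0],0.5]
    - [[1.3,-11.8,-21.5],[-34,0,0],0.5]
    - [[1.3,-11.8,-21.5],[-34,0,0],0.5]

```text
t: 50.87
tool_pos: [0.5217, -0.0229, 0.1498]
tool_rot: [1.022, 1.321, -1.022]
contact_force: [0.6, 0.8, -0.5]
opening: 0.0583
```

```bash
python3 -c "
from h import *
go(tw(.0117,0,.106),-75.4)"
```

```text
t 50.9 pos [ 0.5217 -0.0229  0.1498] q6 1.13 q1 -0.19 open 0.0583 F [ 0.6  0.8 -0.5] psi -75.6
 shift cm [ 4.38  0.02 -0.03] turn deg [-0.2 -0.1  0.1]
```

>>> step_arm:
  moves:
    - [[2,0,0],[0,0,0],0.5]
    - [[3.5,0,0],[0,0,0],0.5]
    - [[4.3,0,0],[0,0,0],0.5]
    - [[4.35,0,0],[0,0,0],0.5]
    - [[4.35,0,0],[0,0,0],0.5]
    - [[4.35,0,0],[0,0,0],1]
    - [[4.35,0,0],[0,0,0],1]
    - [[4.35,0,0],[0,0,0],1]
    - [[4.35,0,0],[0,0,0],1]
    - [[4.35,0,0],[0,0,0],1]

```text
t: 51.7
tool_pos: [0.522, -0.0228, 0.1069]
tool_rot: [1.022, 1.32, -1.021]
contact_force: [-0.0, 0.5, -0.5]
opening: 0.0852
```

>>> step_arm:
  moves:
    - [[-4,0,0],[0,0,0],1]
    - [[-6,0,3],[0,0,0],1]
    - [[-6,0,7],[0,0,0],1]
    - [[-6,0,11],[0,0,0],1]
    - [[-6,0,15],[0,0,0],1]
    - [[-6,0,18],[0,0,0],1]
    - [[-6,0,18],[0,0,0],1]
    - [[-6,0,18],[0,0,0],1]
    - [[-6,0,18],[0,0,0],1]
    - [[-6,0,18],[0,0,0],1]

```text
t: 52.53
tool_pos: [0.5667, -0.196, 0.1665]
tool_rot: [1.021, 1.321, -1.02]
contact_force: [0.5, 0.6, -0.3]
opening: 0.0852
```

```bash
python3 -c "
from h import *
P,a=plate(z=.06);go(P,a)"
```

```text
scene [549.1 -16.6  28.1  48.3  60. ] [74. 76. 69.] 0.59
top [547.  -18.2  29.9  50.2  61.8] [89. 93. 83.] 0.82
turner frame [ 0.0385 -0.0017]
grip [ 0.5542 -0.014   0.06  ] psi -61.0 coupon [ 0.548  -0.0174]
t 52.7 pos [ 0.5669 -0.1962  0.1667] q6 0.86 q1 -0.46 open 0.0856 F [0.2 0.6 0.6] psi -75.5
 shift cm [ 10.7    3.34 -17.94] turn deg [-14.5  -0.1   0. ]
```

>>> step_arm:
  moves:
    - [[0,1.6,-4],[-4,0,0],1]
    - [[2,3.3,-8],[-9,0,0],1]
    - [[3,3.3,-12],[-14.5,0,0],1]
    - [[4,3.3,-16],[-14.5,0,0],1]
    - [[7,3.3,-18],[-14.5,0,0],1]
    - [[10.7,3.3,-18],[-14.5,0,0],1]
    - [[10.7,3.3,-18],[-14.5,0,0],1]
    - [[10.7,3.3,-18],[-14.5,0,0],1]
    - [[10.7,3.3,-18],[-14.5,0,0],1]
    - [[10.7,3.3,-18],[-14.5,0,0],1]

```text
t: 53.57
tool_pos: [0.5558, -0.0145, 0.063]
tool_rot: [0.831, 1.404, -0.827]
contact_force: [-0.5, -0.7, 1.5]
opening: 0.0856
```

```bash
python3 -c "
from h import *
go((.5542,-.014,.0145),-61.4)"
```

```text
t 53.6 pos [ 0.5558 -0.0145  0.063 ] q6 0.90 q1 -0.16 open 0.0856 F [-0.5 -0.7  1.5] psi -61.0
 shift cm [ 4.85 -0.14 -0.13] turn deg [ 0.4  0.1 -0.2]
```

>>> step_arm:
  moves:
    - [[1.5,-0.1,-0.1],[0.4,0,0],1]
    - [[3,-0.1,-0.1],[0.4,0,0],1]
    - [[4.2,-0.1,-0.1],[0.4,0,0],1]
    - [[4.8,-0.1,-0.1],[0.4,0,0],1]
    - [[4.8,-0.1,-0.1],[0.4,0,0],0.5]
    - [[4.8,-0.1,-0.1],[0.4,0,0],0.5]
    - [[4.8,-0.1,-0.1],[0.4,0,0],0.5]
    - [[4.8,-0.1,-0.1],[0.4,0,0],0.5]
    - [[4.8,-0.1,-0.1],[0.4,0,0],0.5]
    - [[4.8,-0.1,-0.1],[0.4,0,0],0.5]

```text
t: 54.4
tool_pos: [0.5557, -0.0143, 0.0161]
tool_rot: [0.836, 1.399, -0.831]
contact_force: [0.8, -0.2, 3.8]
opening: 0.0583
```

```bash
python3 -c "
from h import *
go(slot(.032,.13,-.0077),-8.4)"
```

```text
t 54.4 pos [ 0.5557 -0.0143  0.0161] q6 0.91 q1 -0.16 open 0.0583 F [ 0.8 -0.2  3.8] psi -61.4
 shift cm [-11.4   13.76 -32.13] turn deg [-53.    0.3  -0.2]
```

>>> step_arm:
  moves:
    - [[-3,0,0],[0,0,0],0.5]
    - [[-6.5,0,0],[-3,0,0],0.5]
    - [[-9.5,1,-2.5],[-9,0,0],0.5]
    - [[-11.4,2.5,-6],[-15,0,0],0.5]
    - [[-11.4,4,-9.5],[-22,0,0],0.5]
    - [[-11.4,5.5,-13],[-28,0,0],0.5]
    - [[-11.4,7,-16.5],[-35,0,0],0.5]
    - [[-11.4,8.5,-20],[-42,0,0],0.5]
    - [[-11.4,10,-23.5],[-48,0,0],0.5]
    - [[-11.4,11.5,-27],[-53,0,0],0.5]

```text
t: 55.23
tool_pos: [0.5259, 0.2796, 0.1297]
tool_rot: [0.112, 1.562, -0.111]
contact_force: [-0.9, -0.5, -0.7]
opening: 0.0581
```

```bash
python3 -c "
from h import *
go(slot(.032,.0155,-.0077),-8.4)"
```

```text
t 55.2 pos [0.5259 0.2796 0.1297] q6 0.51 q1 0.36 open 0.0581 F [-0.9 -0.5 -0.7] psi -8.1
 shift cm [11.42  5.3  -1.2 ] turn deg [ 0.3  0.3 -0. ]
```

>>> step_arm:
  moves:
    - [[0,2.6,-0.6],[0.3,0.3,0],0.5]
    - [[1,5.3,-1.2],[0.3,0.3,0],0.5]
    - [[4.5,5.3,-1.2],[0.3,0.3,0],0.5]
    - [[8,5.3,-1.2],[0.3,0.3,0],0.5]
    - [[10.3,5.3,-1.2],[0.3,0.3,0],0.5]
    - [[11.4,5.3,-1.2],[0.3,0.3,0],0.5]
    - [[11.4,5.3,-1.2],[0.3,0.3,0],0.5]
    - [[11.4,5.3,-1.2],[0.3,0.3,0],1]
    - [[11.4,5.3,-1.2],[0.3,0.3,0],1]
    - [[11.4,5.3,-1.2],[0.3,0.3,0],1]

```text
t: 56.07
tool_pos: [0.5223, 0.3338, 0.0159]
tool_rot: [0.116, 1.567, -0.115]
contact_force: [0.8, -0.3, -0.7]
opening: 0.0852
```

>>> step_arm:
  moves:
    - [[0,0,0],[0,0,0],1]
    - [[-3,0,0],[0,0,0],1]
    - [[-7,0,0],[0,0,0],1]
    - [[-11,0,0],[0,0,0],1]
    - [[-15,0,0],[0,0,0],1]
    - [[-17,-4,0],[7,0,0],1]
    - [[-17,-8,0],[14,0,0],1]
    - [[-17,-12,0],[21,0,0],1]
    - [[-17,-16,0],[28,0,0],1]
    - [[-17,-20,0],[35,0,0],1]

```text
t: 56.9
tool_pos: [0.4922, 0.1342, 0.1861]
tool_rot: [0.598, 1.486, -0.596]
contact_force: [1.1, -0.5, -0.0]
opening: 0.0855
```

```bash
python3 -c "
from h import *
for n in('scene','top'):
  im=snap(n);coupons(im,n,.0075)
go((.634,-.291,.12),-93.7)"
```

```text
scene coupon1 [469. 349.] 0.86 [76. 81. 73.] [510.7 263.4  81.8  45.5  64. ]
scene coupon1 [448. 321.] 0.81 [76. 80. 72.] [503.2 201.5  80.2  46.2  62.5]
scene coupon1 [208. 205.] 0.78 [142. 138. 136.] [ 643.6 -317.9   -3.5   43.2   58.6]
scene coupon1 [192. 169.] 0.72 [ 52.  55. 128.] [ 594.3 -421.4   11.5   46.6   62.5]
scene coupon1 [235. 142.] 0.62 [ 64.  96. 143.] [ 482.3 -412.7  -17.3   47.    65.9]
scene coupon1 [498. 373.] 0.55 [76. 80. 72.] [520.3 328.7  84.6  48.4  64.8]
top coupon1 [447. 209.] 0.96 [133. 130. 126.] [ 640.4 -319.8   -0.8   48.1   60.8]
top coupon1 [494. 234.] 0.95 [ 29.  32. 130.] [ 590.4 -424.4    9.6   46.8   59.3]
top coupon1 [491. 281.] 0.81 [ 31.  83. 143.] [ 478.3 -417.1  -18.4   45.2   64. ]
top coupon1 [158. 253.] 0.53 [72. 77. 64.] [5.451e+02 3.259e+02 1.000e-01 1.350e+01 4.080e+01]
top coupon1 [247. 341.] 0.27 [130. 138. 133.] [350.2 131.2 -89.1  26.7  57.1]
t 57.1 pos [0.4928 0.1348 0.1859] q6 0.88 q1 0.12 open 0.0856 F [ 0.1  0.7 -0.5] psi -43.5
 shift cm [  6.56 -21.16  39.57] turn deg [50.2 -0.  -0.1]
```

Third is placed. The last coupon has been knocked aside and is now at about (642, −319), short side at −2°. I'll retarget it.

>>> step_arm:
  moves:
    - [[3,-19.5,42],[49,0,0],1]
    - [[3,-19.5,42],[49,0,0],1]
    - [[3,-19.5,42],[49,0,0],1]
    - [[3,-19.5,42],[49,0,0],1]
    - [[3,-19.5,42],[49,0,0],1]
    - [[3,-19.5,42],[49,0,0],1]
    - [[3,-19.5,42],[49,0,0],1]
    - [[3,-19.5,42],[49,0,0],1]
    - [[3,-19.5,42],[49,0,0],1]
    - [[3,-19.5,42],[49,0,0],1]

```text
t: 57.93
tool_pos: [0.6469, -0.2515, 0.1581]
tool_rot: [1.242, 1.19, -1.238]
contact_force: [0.4, -0.1, 0.8]
opening: 0.085
```

```bash
python3 -c "
from h import *
go((.642,-.319,.05),-92.3)"
```

```text
t 57.9 pos [ 0.6469 -0.2515  0.1581] q6 1.13 q1 -0.48 open 0.0850 F [ 0.4 -0.1  0.8] psi -92.4
 shift cm [10.8  -0.22  6.78] turn deg [-0.1 -0.1 -0.1]
```

>>> step_arm:
  moves:
    - [[2,-0.2,3],[0,0,0],1]
    - [[4,-0.2,6],[0,0,0],1]
    - [[7,-0.2,6.8],[0,0,0],1]
    - [[9,-0.2,6.8],[0,0,0],1]
    - [[10.8,-0.2,6.8],[0,0,0],1]
    - [[10.8,-0.2,6.8],[0,0,0],1]
    - [[10.8,-0.2,6.8],[0,0,0],1]
    - [[10.8,-0.2,6.8],[0,0,0],1]
    - [[10.8,-0.2,6.8],[0,0,0],1]
    - [[10.8,-0.2,6.8],[0,0,0],1]

```text
t: 58.77
tool_pos: [0.6437, -0.3194, 0.0524]
tool_rot: [1.241, 1.186, -1.236]
contact_force: [-0.4, -0.6, -0.5]
opening: 0.0855
```

```bash
python3 -c "
from h import *
im=snap('scene');coupons(im,'scene',.007)
go((.642,-.319,.0135),-92.3)"
```

```text
scene coupon1 [497. 372.] 0.87 [74. 78. 71.] [520.4 328.2  84.   47.9  64.2]
scene coupon1 [235. 144.] 0.81 [ 58.  90. 137.] [ 482.3 -413.7  -17.2   46.8   67.1]
scene coupon1 [207. 209.] 0.76 [130. 127. 126.] [ 645.2 -318.1   -2.6   42.9   61.5]
scene coupon1 [468. 348.] 0.61 [71. 75. 68.] [513.2 263.4  82.1  45.2  61.4]
scene coupon1 [446. 322.] 0.58 [65. 70. 62.] [502.8 199.7  80.8  43.5  59.6]
scene coupon1 [469. 244.] 0.4 [108. 119. 116.] [334.7 135.  -58.3  62.6  93.6]
t 58.9 pos [ 0.6431 -0.3194  0.0517] q6 1.05 q1 -0.57 open 0.0855 F [-0.7 -0.6  0.5] psi -92.4
 shift cm [ 3.82 -0.13 -0.03] turn deg [-0.1 -0.  -0.2]
```

>>> step_arm:
  moves:
    - [[1.5,0,0],[0,0,0],1]
    - [[2.8,0,0],[0,0,0],1]
    - [[3.8,0,0],[0,0,0],1]
    - [[3.8,0,0],[0,0,0],1]
    - [[3.8,0,0],[0,0,0],0.5]
    - [[3.8,0,0],[0,0,0],0.5]
    - [[3.8,0,0],[0,0,0],0.5]
    - [[3.8,0,0],[0,0,0],0.5]
    - [[3.8,0,0],[0,0,0],0.5]
    - [[3.8,0,0],[0,0,0],0.5]

```text
t: 59.7
tool_pos: [0.6438, -0.3198, 0.0145]
tool_rot: [1.242, 1.185, -1.236]
contact_force: [0.6, -0.2, 1.3]
opening: 0.0585
```

```bash
python3 -c "
from h import *
st()"
```

```text
t 59.70 pos [ 0.6438 -0.3198  0.0145] psi -92.4 q6 1.05 open 0.0585 F [ 0.6 -0.2  1.3] M [ 0.026 -0.033 -0.071] eff6 -0.012
```

>>> step_arm:
  moves:
    - [[-2,0,0],[0,0,0],0.5]
    - [[-5,0,0],[0,0,0],0.5]
    - [[-9,0,0],[0,0,0],0.5]
    - [[-12,0,0],[0,0,0],0.5]
    - [[-15,0,0],[0,0,0],0.5]
    - [[-15,0,0],[0,0,0],0.5]
    - [[-15,0,0],[0,0,0],0.5]
    - [[-15,0,0],[0,0,0],0.5]
    - [[-15,0,0],[0,0,0],0.5]
    - [[-15,0,0],[0,0,0],0.5]

```text
t: 60.53
tool_pos: [0.6418, -0.319, 0.1615]
tool_rot: [1.242, 1.19, -1.238]
contact_force: [-0.7, 0.4, -0.6]
opening: 0.0582
```

```bash
python3 -c "
from h import *
go(tw(.0112,0,.15),-75.4)"
```

```text
t 60.5 pos [ 0.6418 -0.319   0.1615] q6 1.05 q1 -0.57 open 0.0582 F [-0.7  0.4 -0.6] psi -92.4
 shift cm [  1.2  -13.28 -29.11] turn deg [-17.   -0.1  -0.1]
```

>>> step_arm:
  moves:
    - [[0,-1.6,-3.5],[-2,0,0],0.5]
    - [[0,-3.3,-7.2],[-4,0,0],0.5]
    - [[0,-5,-11],[-6,0,0],0.5]
    - [[0.3,-6.7,-14.7],[-8,0,0],0.5]
    - [[0.6,-8.4,-18.4],[-10,0,0],0.5]
    - [[0.9,-10.1,-22.1],[-12,0,0],0.5]
    - [[1.2,-11.8,-25.8],[-15,0,0],0.5]
    - [[1.2,-13.3,-29.1],[-17,0,0],0.5]
    - [[1.2,-13.3,-29.1],[-17,0,0],0.5]
    - [[1.2,-13.3,-29.1],[-17,0,0],0.5]

```text
t: 61.37
tool_pos: [0.5196, -0.021, 0.1485]
tool_rot: [1.018, 1.323, -1.016]
contact_force: [-0.0, -0.9, -0.5]
opening: 0.0584
```

```bash
python3 -c "
from h import *
go(tw(.0112,0,.105),-75.4)"
```

```text
t 61.4 pos [ 0.5196 -0.021   0.1485] q6 1.13 q1 -0.18 open 0.0584 F [-0.  -0.9 -0.5] psi -75.2
 shift cm [4.35 0.12 0.2 ] turn deg [ 0.2 -0.1  0. ]
```

>>> step_arm:
  moves:
    - [[2,0.1,0.2],[0,0,0],0.5]
    - [[3.5,0.1,0.2],[0,0,0],0.5]
    - [[4.3,0.1,0.2],[0,0,0],0.5]
    - [[4.3,0.1,0.2],[0,0,0],0.5]
    - [[4.3,0.1,0.2],[0,0,0],0.5]
    - [[4.3,0.1,0.2],[0,0,0],1]
    - [[4.3,0.1,0.2],[0,0,0],1]
    - [[4.3,0.1,0.2],[0,0,0],1]
    - [[4.3,0.1,0.2],[0,0,0],1]
    - [[4.3,0.1,0.2],[0,0,0],1]

```text
t: 62.2
tool_pos: [0.5215, -0.0227, 0.1061]
tool_rot: [1.019, 1.322, -1.016]
contact_force: [-0.6, -0.4, 0.4]
opening: 0.0857
```

>>> step_arm:
  moves:
    - [[-4,0,0],[0,0,0],1]
    - [[-6,0,3],[0,0,0],1]
    - [[-6,0,7],[0,0,0],1]
    - [[-6,0,11],[0,0,0],1]
    - [[-6,0,15],[0,0,0],1]
    - [[-6,0,18],[0,0,0],1]
    - [[-6,0,18],[0,0,0],1]
    - [[-6,0,18],[0,0,0],1]
    - [[-6,0,18],[0,0,0],1]
    - [[-6,0,18],[0,0,0],1]

```text
t: 63.03
tool_pos: [0.5671, -0.1956, 0.1656]
tool_rot: [1.018, 1.323, -1.015]
contact_force: [0.3, -0.9, 0.4]
opening: 0.0853
```

```bash
python3 -c "
from h import *
P,a=plate(z=.06);go(P,a)"
```

```text
scene [551.  -14.5  26.1  50.9  60.2] [76. 78. 71.] 0.88
top [550.2 -15.4  26.9  45.2  57.3] [83. 87. 77.] 0.8
turner frame [ 0.0415 -0.    ]
grip [ 0.5569 -0.0118  0.06  ] psi -63.5 coupon [ 0.5506 -0.015 ]
t 63.2 pos [ 0.5673 -0.1958  0.1659] q6 0.85 q1 -0.46 open 0.0855 F [0.2 0.3 0.1] psi -75.1
 shift cm [ 10.62   3.7  -18.03] turn deg [-11.6  -0.1  -0. ]
```

>>> step_arm:
  moves:
    - [[0,1.8,-4],[-4,0,0],1]
    - [[2,3.7,-8],[-9,0,0],1]
    - [[3,3.7,-12],[-11.6,0,0],1]
    - [[4,3.7,-16],[-11.6,0,0],1]
    - [[7,3.7,-18],[-11.6,0,0],1]
    - [[10.6,3.7,-18],[-11.6,0,0],1]
    - [[10.6,3.7,-18],[-11.6,0,0],1]
    - [[10.6,3.7,-18],[-11.6,0,0],1]
    - [[10.6,3.7,-18],[-11.6,0,0],1]
    - [[10.6,3.7,-18],[-11.6,0,0],1]

```text
t: 64.07
tool_pos: [0.5592, -0.0131, 0.0632]
tool_rot: [0.866, 1.389, -0.86]
contact_force: [0.1, -1.0, 0.4]
opening: 0.0856
```

```bash
python3 -c "
from h import *
go((.5569,-.0118,.0145),-63.2)"
```

```text
t 64.1 pos [ 0.5592 -0.0131  0.0632] q6 0.95 q1 -0.16 open 0.0856 F [ 0.1 -1.   0.4] psi -63.6
 shift cm [ 4.87 -0.17 -0.22] turn deg [-0.4  0.1 -0.3]
```

>>> step_arm:
  moves:
    - [[1.5,-0.2,-0.2],[-0.4,0,0],1]
    - [[3,-0.2,-0.2],[-0.4,0,0],1]
    - [[4.2,-0.2,-0.2],[-0.4,0,0],1]
    - [[4.8,-0.2,-0.2],[-0.4,0,0],1]
    - [[4.8,-0.2,-0.2],[-0.4,0,0],0.5]
    - [[4.8,-0.2,-0.2],[-0.4,0,0],0.5]
    - [[4.8,-0.2,-0.2],[-0.4,0,0],0.5]
    - [[4.8,-0.2,-0.2],[-0.4,0,0],0.5]
    - [[4.8,-0.2,-0.2],[-0.4,0,0],0.5]
    - [[4.8,-0.2,-0.2],[-0.4,0,0],0.5]

```text
t: 64.9
tool_pos: [0.5578, -0.0124, 0.0164]
tool_rot: [0.861, 1.389, -0.854]
contact_force: [0.4, -0.3, 3.4]
opening: 0.058
```

```bash
python3 -c "
from h import *
go(slot(.098,.13,-.0077),-8.4)"
```

```text
t 64.9 pos [ 0.5578 -0.0124  0.0164] q6 0.95 q1 -0.16 open 0.0580 F [ 0.4 -0.3  3.4] psi -63.2
 shift cm [-11.34  16.31 -37.86] turn deg [-54.8   0.3  -0.3]
```

>>> step_arm:
  moves:
    - [[-3,0,0],[0,0,0],0.5]
    - [[-6.5,0,0],[-3,0,0],0.5]
    - [[-9.5,1,-2.5],[-9,0,0],0.5]
    - [[-11.3,2.5,-6],[-15,0,0],0.5]
    - [[-11.3,4,-9.5],[-22,0,0],0.5]
    - [[-11.3,5.5,-13],[-28,0,0],0.5]
    - [[-11.3,7,-16.5],[-35,0,0],0.5]
    - [[-11.3,8.5,-20],[-42,0,0],0.5]
    - [[-11.3,10,-23.5],[-48,0,0],0.5]
    - [[-11.3,11.5,-27],[-54.8,0,0],0.5]

```text
t: 65.73
tool_pos: [0.5369, 0.2822, 0.1292]
tool_rot: [0.111, 1.561, -0.11]
contact_force: [1.1, -0.3, -0.6]
opening: 0.058
```

```bash
python3 -c "
from h import *
go(slot(.098,.0155,-.0077),-8.4)"
```

```text
t 65.7 pos [0.5369 0.2822 0.1292] q6 0.50 q1 0.36 open 0.0580 F [ 1.1 -0.3 -0.6] psi -8.1
 shift cm [11.37 11.48 -2.22] turn deg [ 0.3  0.4 -0.1]
```

>>> step_arm:
  moves:
    - [[0,4,-0.8],[0.3,0.4,0],0.5]
    - [[0,8,-1.6],[0.3,0.4,0],0.5]
    - [[1,11.5,-2.2],[0.3,0.4,0],0.5]
    - [[4,11.5,-2.2],[0.3,0.4,0],0.5]
    - [[7.5,11.5,-2.2],[0.3,0.4,0],0.5]
    - [[10,11.5,-2.2],[0.3,0.4,0],0.5]
    - [[11.3,11.5,-2.2],[0.3,0.4,0],0.5]
    - [[11.3,11.5,-2.2],[0.3,0.4,0],0.5]
    - [[11.3,11.5,-2.2],[0.3,0.4,0],0.5]
    - [[11.3,11.5,-2.2],[0.3,0.4,0],1]

```text
t: 66.57
tool_pos: [0.5324, 0.3993, 0.0168]
tool_rot: [0.116, 1.567, -0.113]
contact_force: [0.0, 0.3, -0.7]
opening: 0.0687
```

>>> step_arm:
  moves:
    - [[0,0,0],[0,0,0],1]
    - [[0,0,0],[0,0,0],1]
    - [[0,0,0],[0,0,0],1]
    - [[0,0,0],[0,0,0],1]
    - [[-3,0,0],[0,0,0],1]
    - [[-7,0,0],[0,0,0],1]
    - [[-11,0,0],[0,0,0],1]
    - [[-15,0,0],[0,0,0],1]
    - [[-17,-4,0],[0,0,0],1]
    - [[-17,-8,0],[0,0,0],1]

```text
t: 67.4
tool_pos: [0.5239, 0.3231, 0.1946]
tool_rot: [0.119, 1.556, -0.105]
contact_force: [1.0, -1.0, 1.0]
opening: 0.0853
```

>>> step_arm:
  moves:
    - [[0,-4,0],[0,0,0],1]
    - [[0,-8,0],[0,0,0],1]
    - [[0,-12,0],[0,0,0],1]
    - [[0,-16,0],[0,0,0],1]
    - [[0,-20,0],[0,0,0],1]
    - [[0,-24,0],[0,0,0],1]
    - [[0,-28,0],[0,0,0],1]
    - [[0,-30,0],[0,0,0],1]
    - [[0,-30,0],[0,0,0],1]
    - [[0,-30,0],[0,0,0],1]

```text
t: 68.23
tool_pos: [0.4812, 0.0255, 0.192]
tool_rot: [0.121, 1.555, -0.107]
contact_force: [-0.3, 0.7, -0.6]
opening: 0.0854
```

```bash
python3 -c "
from h import *
st()
u=np.array([np.cos(BA),np.sin(BA)]);w=np.array([-u[1],u[0]])
for n in('scene','top'):
  im=snap(n)
  for d in finder.regions_of(n,'coupon1'):
    v=rect(im,d['region'],.008)
    if v[1]>150 and v[4]<80: print(n,v,'board x,y',np.round([(v[:2]/1000-BC)@u,(v[:2]/1000-BC)@w],4))
  cv2.imwrite('pics/%s_end.png'%n,im['pixels'])"
```

```text
t 68.23 pos [0.4812 0.0255 0.192 ] psi -8.3 q6 0.04 open 0.0854 F [-0.3  0.7 -0.6] M [-0.007  0.003 -0.087] eff6 -0.039
scene [512.1 263.1  81.9  44.4  60.9] board x,y [-0.0316 -0.0004]
scene [533.  392.7  83.1  46.   63.4] board x,y [ 0.0996 -0.0021]
scene [504.2 202.2  79.1  45.   61.2] board x,y [-0.093  -0.0015]
scene [521.4 327.5  82.1  44.8  60.2] board x,y [ 0.0334 -0.0002]
top [501.7 203.3  80.8  36.8  59.5] board x,y [-0.0923  0.0012]
top [520.7 326.4  83.1  50.7  62. ] board x,y [0.0322 0.0004]
top [530.  390.4  83.1  46.1  60.1] board x,y [0.0969 0.0005]
top [510.3 262.5  80.3  48.5  62.5] board x,y [-0.0325  0.0013]
```

View pics/scene_end.png

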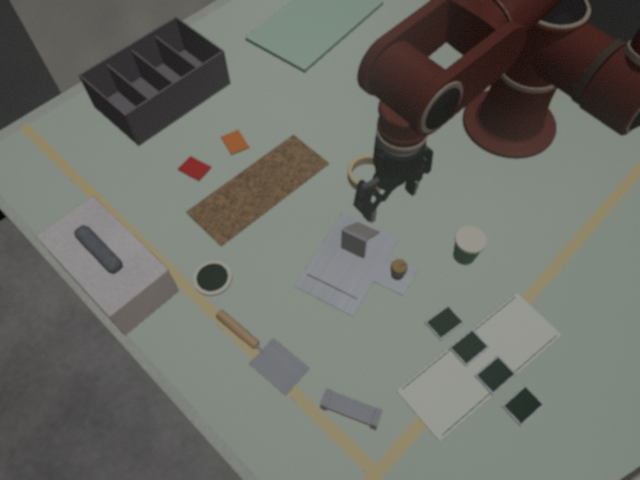

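The picture shows an error of mine: the angle I took as the board's long axis was its short side. So the row runs across the board, with two coupons off it and all four turned 90° wrong. All four are green up. I'll re-lay them with the correct axis (board x at −8.4°), the two off-board ones first, to the ends.

>>> step_arm:
  moves:
    - [[0,4,-0.4],[0,0,0],1]
    - [[0,8,-0.4],[0,0,0],1]
    - [[1,12,-0.4],[0,0,0],1]
    - [[4,16,-0.4],[0,0,0],1]
    - [[7,17.8,-0.4],[0,0,0],1]
    - [[10,17.8,-0.4],[0,0,0],1]
    - [[13,17.8,-0.4],[0,0,0],1]
    - [[13,17.8,-0.4],[0,0,0],1]
    - [[13,17.8,-0.4],[0,0,0],1]
    - [[13,17.8,-0.4],[0,0,0],1]

```text
t: 69.27
tool_pos: [0.505, 0.2058, 0.0651]
tool_rot: [0.117, 1.554, -0.102]
contact_force: [0.3, -0.2, 0.5]
opening: 0.0857
```

```bash
cat >> h.py <<'E'
def bd(P):
    b=-np.radians(8.4);d=np.array(P[:2])-BC;return np.round([d@[np.cos(b),np.sin(b)],d@[-np.sin(b),np.cos(b)],P[2]],4)
def bw(x,y,z):
    b=-np.radians(8.4);return np.r_[BC+[x*np.cos(b)-y*np.sin(b),x*np.sin(b)+y*np.cos(b)],z]
E
python3 -c "
from h import *
print(bd(ctrl.get_obs()['tool_pos']))
go((.503,.2027,.0125),-9.5);go(bw(-.112,0,.06),-98.4)"
```

```text
[ 0.0017 -0.0893  0.0651]
t 69.3 pos [0.505  0.2058 0.0651] q6 0.39 q1 0.25 open 0.0857 F [ 0.3 -0.2  0.5] psi -8.0
 shift cm [ 5.26 -0.39 -0.22] turn deg [ 1.5  0.7 -0.6]
t 69.3 pos [0.505  0.2058 0.0651] q6 0.39 q1 0.25 open 0.0857 F [ 0.3 -0.2  0.5] psi -8.0
 shift cm [  0.46   9.   -11.32] turn deg [90.4  0.1 -1.1]
```

>>> step_arm:
  moves:
    - [[1.5,-0.4,-0.2],[1.5,0.7,-0.6],1]
    - [[3.5,-0.4,-0.2],[1.5,0.7,-0.6],1]
    - [[4.6,-0.4,-0.2],[1.5,0.7,-0.6],1]
    - [[5.3,-0.4,-0.2],[1.5,0.7,-0.6],1]
    - [[5.3,-0.4,-0.2],[1.5,0.7,-0.6],0.5]
    - [[5.3,-0.4,-0.2],[1.5,0.7,-0.6],0.5]
    - [[5.3,-0.4,-0.2],[1.5,0.7,-0.6],0.5]
    - [[5.3,-0.4,-0.2],[1.5,0.7,-0.6],0.5]
    - [[5.3,-0.4,-0.2],[1.5,0.7,-0.6],0.5]
    - [[5.3,-0.4,-0.2],[1.5,0.7,-0.6],0.5]

```text
t: 70.1
tool_pos: [0.5046, 0.2029, 0.0137]
tool_rot: [0.131, 1.563, -0.13]
contact_force: [-0.1, 1.0, 6.4]
opening: 0.0583
```

```bash
python3 -c "
from h import *
st()"
```

```text
t 70.10 pos [0.5046 0.2029 0.0137] psi -9.5 q6 0.41 open 0.0583 F [-0.1  1.   6.4] M [-0.03   0.133  0.029] eff6 -0.002
```

>>> step_arm:
  moves:
    - [[-3,0,0],[4,0,0],0.5]
    - [[-6,0,-1],[11,0,0],0.5]
    - [[-7,1,-3],[18,0,0],0.5]
    - [[-7,2.5,-5],[25,0,0],0.5]
    - [[-7,4,-7],[32,0,0],0.5]
    - [[-7,6,-9],[39,0,0],0.5]
    - [[-7,8,-11],[46,0,0],0.5]
    - [[-7,9.3,-11.2],[53,0,0],0.5]
    - [[-7,9.3,-11.2],[60,0,0],0.5]
    - [[-7,9.3,-11.2],[67,0,0],0.5]

```text
t: 70.93
tool_pos: [0.4084, 0.3139, 0.0832]
tool_rot: [1.039, 1.308, -1.035]
contact_force: [-0.2, 0.1, -1.9]
opening: 0.058
```

```bash
python3 -c "
from h import *
go(bw(-.112,0,.0165),-97.5)"
```

```text
t 70.9 pos [0.4084 0.3139 0.0832] q6 1.85 q1 0.51 open 0.0580 F [-0.2  0.1 -1.9] psi -76.8
 shift cm [ 6.66 -0.37  0.23] turn deg [20.7 -0.  -0.2]
```

>>> step_arm:
  moves:
    - [[0,-0.4,0.2],[7,0,0],0.5]
    - [[0,-0.4,0.2],[14,0,0],0.5]
    - [[2,-0.4,0.2],[20.7,0,0],0.5]
    - [[4.5,-0.4,0.2],[20.7,0,0],0.5]
    - [[6,-0.4,0.2],[20.7,0,0],0.5]
    - [[6.6,-0.4,0.2],[20.7,0,0],0.5]
    - [[6.6,-0.4,0.2],[20.7,0,0],0.5]
    - [[6.6,-0.4,0.2],[20.7,0,0],1]
    - [[6.6,-0.4,0.2],[20.7,0,0],1]
    - [[6.6,-0.4,0.2],[20.7,0,0],1]

```text
t: 71.77
tool_pos: [0.4053, 0.3111, 0.0173]
tool_rot: [1.307, 1.143, -1.301]
contact_force: [0.5, 0.0, 0.2]
opening: 0.0851
```

>>> step_arm:
  moves:
    - [[0,0,0],[0,0,0],1]
    - [[-3,0,0],[0,0,0],1]
    - [[-6.5,0,0],[-7,0,0],1]
    - [[-8,3,-2],[-14,0,0],1]
    - [[-8,6,-4],[-21,0,0],1]
    - [[-8,9,-6],[-28,0,0],1]
    - [[-8,11.2,-8],[-35,0,0],1]
    - [[-8,11.2,-9.8],[-42,0,0],1]
    - [[-8,11.2,-9.8],[-49,0,0],1]
    - [[-8,11.2,-9.8],[-56,0,0],1]

```text
t: 72.6
tool_pos: [0.5293, 0.3945, 0.0977]
tool_rot: [0.562, 1.494, -0.559]
contact_force: [0.5, 0.2, 0.5]
opening: 0.0855
```

```bash
python3 -c "
from h import *
u=np.array([np.cos(BA),np.sin(BA)])
for n in('scene','top'):
  im=snap(n)
  for d in finder.regions_of(n,'coupon1'):
    v=rect(im,d['region'],.007)
    if v[1]>150 and v[4]<80: print(n,v,'board',bd(np.r_[v[:2]/1000,0]))
go((.5315,.3915,.0125),-7)"
```

```text
scene [532.3 393.   80.9  46.7  63.9] board [0.0014 0.0998 0.    ]
scene [521.3 327.3  81.5  44.8  60.1] board [0.0001 0.0332 0.    ]
scene [401.8 310.9  -7.7  48.4  60.3] board [-0.1157 -0.0005  0.    ]
scene [512.3 262.5  82.   48.6  65.5] board [ 0.0007 -0.0322  0.    ]
top [401.4 310.9  -6.   45.4  61.2] board [-0.1161 -0.0005  0.    ]
top [519.8 327.2  83.3  47.5  61.8] board [-0.0014  0.0329  0.    ]
top [529.8 390.6  83.5  48.8  59.7] board [-0.0007  0.0971  0.    ]
t 72.8 pos [0.5286 0.3936 0.0977] q6 1.25 q1 0.53 open 0.0852 F [-0.6 -0.3 -0.7] psi -41.6
 shift cm [8.52 0.01 0.33] turn deg [-34.6   0.2  -0.1]
```

>>> step_arm:
  moves:
    - [[0,0,0.3],[-7,0,0],1]
    - [[0,0,0.3],[-14,0,0],1]
    - [[0,0,0.3],[-21,0,0],1]
    - [[0,0,0.3],[-28,0,0],1]
    - [[1,0,0.3],[-34.6,0,0],1]
    - [[3.5,0,0.3],[-34.6,0,0],1]
    - [[6,0,0.3],[-34.6,0,0],1]
    - [[7.8,0,0.3],[-34.6,0,0],1]
    - [[8.5,0,0.3],[-34.6,0,0],1]
    - [[8.5,0,0.3],[-34.6,0,0],1]

```text
t: 73.63
tool_pos: [0.5295, 0.3905, 0.0102]
tool_rot: [0.096, 1.569, -0.099]
contact_force: [-0.2, 0.5, -0.3]
opening: 0.0855
```

>>> step_arm:
  moves:
    - [[0.05,0,0],[0,0,0],0.5]
    - [[0.05,0,0],[0,0,0],0.5]
    - [[0.05,0,0],[0,0,0],0.5]
    - [[0.05,0,0],[0,0,0],0.5]
    - [[0.05,0,0],[0,0,0],0.5]
    - [[0.05,0,0],[0,0,0],0.5]
    - [[-2,0,0],[0,0,0],0.5]
    - [[-5,0,0],[0,0,0],0.5]
    - [[-7,0,0],[0,0,0],0.5]
    - [[-7,0,0],[0,0,0],0.5]

```text
t: 74.47
tool_pos: [0.5328, 0.3925, 0.0867]
tool_rot: [0.101, 1.561, -0.095]
contact_force: [0.9, 1.1, 0.5]
opening: 0.0584
```

```bash
python3 -c "
from h import *
st();go(bw(.112,0,.083),-97)"
```

```text
t 74.47 pos [0.5328 0.3925 0.0867] psi -7.1 q6 0.65 open 0.0584 F [0.9 1.1 0.5] M [ 0.034 -0.058 -0.001] eff6 -0.001
t 74.5 pos [0.5328 0.3925 0.0867] q6 0.65 q1 0.52 open 0.0584 F [0.9 1.1 0.5] psi -7.1
 shift cm [  0.4  -10.18  10.79] turn deg [89.9  0.2 -0.5]
```

>>> step_arm:
  moves:
    - [[0,-1.5,1.5],[7,0,0],0.5]
    - [[0,-3,3],[14,0,0],0.5]
    - [[0.2,-4.5,4.7],[21,0,0],0.5]
    - [[0.4,-6,6.4],[28,0,0],0.5]
    - [[0.4,-7.5,8],[35,0,0],0.5]
    - [[0.4,-9,9.5],[42,0,0],0.5]
    - [[0.4,-10.2,10.8],[49,0,0],0.5]
    - [[0.4,-10.2,10.8],[56,0,0],0.5]
    - [[0.4,-10.2,10.8],[63,0,0],0.5]
    - [[0.4,-10.2,10.8],[70,0,0],0.5]

```text
t: 75.3
tool_pos: [0.627, 0.2772, 0.0818]
tool_rot: [1.053, 1.301, -1.042]
contact_force: [-0.5, -0.1, -0.6]
opening: 0.0584
```

```bash
python3 -c "
from h import *
go(bw(.112,0,.0155),-97.5)"
```

```text
t 75.3 pos [0.627  0.2772 0.0818] q6 1.66 q1 0.31 open 0.0584 F [-0.5 -0.1 -0.6] psi -77.5
 shift cm [ 6.63 -0.01 -0.08] turn deg [20.  -0.2 -0.4]
```

>>> step_arm:
  moves:
    - [[0,0,0],[7,0,0],0.5]
    - [[0,0,0],[14,0,0],0.5]
    - [[2,0,0],[20,0,0],0.5]
    - [[4.5,0,0],[20,0,0],0.5]
    - [[6,0,0],[20,0,0],0.5]
    - [[6.6,0,0],[20,0,0],0.5]
    - [[6.6,0,0],[20,0,0],0.5]
    - [[6.6,0,0],[20,0,0],1]
    - [[6.6,0,0],[20,0,0],1]
    - [[6.6,0,0],[20,0,0],1]

```text
t: 76.13
tool_pos: [0.6273, 0.2773, 0.0155]
tool_rot: [1.311, 1.142, -1.299]
contact_force: [-0.2, -0.7, -0.0]
opening: 0.0851
```

>>> step_arm:
  moves:
    - [[0,0,0],[0,0,0],1]
    - [[-3,0,0],[0,0,0],1]
    - [[-6.5,0,0],[-7,0,0],1]
    - [[-8,-3,1],[-14,0,0],1]
    - [[-8,-6,2],[-21,0,0],1]
    - [[-8,-9,3],[-28,0,0],1]
    - [[-8,-11.2,3.2],[-35,0,0],1]
    - [[-8,-11.2,3.2],[-42,0,0],1]
    - [[-8,-11.2,3.2],[-49,0,0],1]
    - [[-8,-11.2,3.2],[-56,0,0],1]

```text
t: 76.97
tool_pos: [0.511, 0.2601, 0.0948]
tool_rot: [0.566, 1.491, -0.558]
contact_force: [-0.0, -0.2, 0.1]
opening: 0.0853
```

```bash
python3 -c "
from h import *
go((.5113,.2628,.0145),-8.7)"
```

```text
t 77.0 pos [0.511  0.2601 0.0948] q6 1.06 q1 0.34 open 0.0853 F [-0.  -0.2  0.1] psi -41.2
 shift cm [ 8.03  0.17 -0.18] turn deg [-32.5   0.3  -0.3]
```

>>> step_arm:
  moves:
    - [[0,0.2,-0.2],[-7,0,0],1]
    - [[0,0.2,-0.2],[-14,0,0],1]
    - [[0,0.2,-0.2],[-21,0,0],1]
    - [[0,0.2,-0.2],[-28,0,0],1]
    - [[1,0.2,-0.2],[-32.5,0,0],1]
    - [[3.5,0.2,-0.2],[-32.5,0,0],1]
    - [[5.8,0.2,-0.2],[-32.5,0,0],1]
    - [[7.3,0.2,-0.2],[-32.5,0,0],1]
    - [[7.8,0.2,-0.2],[-32.5,0,0],1]
    - [[7.8,0.2,-0.2],[-32.5,0,0],1]

```text
t: 77.8
tool_pos: [0.51, 0.2626, 0.0151]
tool_rot: [0.12, 1.564, -0.117]
contact_force: [-0.6, 0.8, 0.1]
opening: 0.0855
```

>>> step_arm:
  moves:
    - [[0.05,0,0],[0,0,0],0.5]
    - [[0.05,0,0],[0,0,0],0.5]
    - [[0.05,0,0],[0,0,0],0.5]
    - [[0.05,0,0],[0,0,0],0.5]
    - [[0.05,0,0],[0,0,0],0.5]
    - [[0.05,0,0],[0,0,0],0.5]
    - [[-2,0,0],[0,0,0],0.5]
    - [[-5,0,0],[0,0,0],0.5]
    - [[-7,0,0],[0,0,0],0.5]
    - [[-7,0,0],[0,0,0],0.5]

```text
t: 78.63
tool_pos: [0.5128, 0.2637, 0.0904]
tool_rot: [0.123, 1.556, -0.114]
contact_force: [0.7, 0.4, 0.5]
opening: 0.0581
```

```bash
python3 -c "
from h import *
st();go(bw(-.060,-.014,.083),-98)"
```

```text
t 78.63 pos [0.5128 0.2637 0.0904] psi -8.7 q6 0.50 open 0.0581 F [0.7 0.4 0.5] M [ 0.079 -0.047  0.028] eff6 -0.000
t 78.6 pos [0.5128 0.2637 0.0904] q6 0.50 q1 0.35 open 0.0581 F [0.7 0.4 0.5] psi -8.7
 shift cm [ 0.68  1.66 -6.11] turn deg [89.3  0.2 -0.8]
```

>>> step_arm:
  moves:
    - [[0,0.5,-1.5],[7,0,0],0.5]
    - [[0,1,-3],[14,0,0],0.5]
    - [[0,1.7,-4.6],[21,0,0],0.5]
    - [[0,1.7,-6.1],[28,0,0],0.5]
    - [[0,1.7,-6.1],[35,0,0],0.5]
    - [[0,1.7,-6.1],[42,0,0],0.5]
    - [[0,1.7,-6.1],[49,0,0],0.5]
    - [[0,1.7,-6.1],[56,0,0],0.5]
    - [[0,1.7,-6.1],[63,0,0],0.5]
    - [[0,1.7,-6.1],[70,0,0],0.5]

```text
t: 79.47
tool_pos: [0.4542, 0.2893, 0.0885]
tool_rot: [1.074, 1.288, -1.058]
contact_force: [0.6, -0.2, -1.1]
opening: 0.0584
```

```bash
python3 -c "
from h import *
go(bw(-.060,-.014,.0165),-98)"
```

```text
t 79.5 pos [0.4542 0.2893 0.0885] q6 1.81 q1 0.43 open 0.0584 F [ 0.6 -0.2 -1.1] psi -79.0
 shift cm [ 7.2  -0.    0.02] turn deg [19.  -0.2 -0.6]
```

>>> step_arm:
  moves:
    - [[0,0,0],[7,0,0],0.5]
    - [[0,0,0],[14,0,0],0.5]
    - [[2,0,0],[19,0,0],0.5]
    - [[5,0,0],[19,0,0],0.5]
    - [[6.7,0,0],[19,-0.2,-0.6],0.5]
    - [[7.2,0,0],[19,-0.2,-0.6],0.5]
    - [[7.2,0,0],[19,-0.2,-0.6],0.5]
    - [[7.2,0,0],[19,-0.2,-0.6],1]
    - [[7.2,0,0],[19,-0.2,-0.6],1]
    - [[7.2,0,0],[19,-0.2,-0.6],1]

```text
t: 80.3
tool_pos: [0.4547, 0.2895, 0.0162]
tool_rot: [1.311, 1.14, -1.312]
contact_force: [0.4, -0.7, -0.1]
opening: 0.0849
```

>>> step_arm:
  moves:
    - [[0,0,0],[0,0,0],1]
    - [[-3,0,0],[0,0,0],1]
    - [[-6.5,0,0],[-7,0,0],1]
    - [[-8,2,-2],[-14,0,0],1]
    - [[-8,4,-4],[-21,0,0],1]
    - [[-8,6,-5.1],[-28,0,0],1]
    - [[-8,6,-5.1],[-35,0,0],1]
    - [[-8,6,-5.1],[-42,0,0],1]
    - [[-8,6,-5.1],[-49,0,0],1]
    - [[-8,6,-5.1],[-56,0,0],1]

```text
t: 81.13
tool_pos: [0.5212, 0.3316, 0.0959]
tool_rot: [0.569, 1.496, -0.569]
contact_force: [-0.0, -1.0, 0.2]
opening: 0.0853
```

```bash
python3 -c "
from h import *
for n in('scene','top'):
  im=snap(n)
  for d in finder.regions_of(n,'coupon1'):
    v=rect(im,d['region'],.008)
    if v[1]>150 and v[4]<80: print(n,v,'board',bd(np.r_[v[:2]/1000,0]))
go(bw(0,.037,.0148),-7.8)"
```

```text
scene [521.5 327.7  80.7  45.2  61.3] board [0.0002 0.0336 0.    ]
scene [629.5 276.8  -7.7  45.9  59.9] board [ 0.1145 -0.0009  0.    ]
scene [453.3 275.4  80.4  31.6  48.2] board [-0.0596 -0.0281  0.    ]
scene [412.8 283.3  86.5   3.8  16.5] board [-0.1008 -0.0262  0.    ]
top [628.9 275.7  -8.   47.2  60. ] board [ 0.1141 -0.0021  0.    ]
top [518.1 328.1 -89.9  52.   58.4] board [-0.0032  0.0335  0.    ]
top [454.3 287.4  -7.8  45.2  61.2] board [-0.0604 -0.016   0.    ]
top [402.4 310.   -7.5  47.4  61. ] board [-0.115  -0.0013  0.    ]
t 81.3 pos [0.5212 0.3316 0.0961] q6 1.18 q1 0.45 open 0.0858 F [ 0.3 -0.6  0.4] psi -42.2
 shift cm [8.13 0.01 0.08] turn deg [-34.4  -0.    0. ]
```

>>> step_arm:
  moves:
    - [[0,0,0.1],[-7,0,0],1]
    - [[0,0,0.1],[-14,0,0],1]
    - [[0,0,0.1],[-21,0,0],1]
    - [[0,0,0.1],[-28,0,0],1]
    - [[1,0,0.1],[-34.4,0,0],1]
    - [[3.5,0,0.1],[-34.4,0,0],1]
    - [[5.8,0,0.1],[-34.4,0,0],1]
    - [[7.4,0,0.1],[-34.4,0,0],1]
    - [[7.9,0,0.1],[-34.4,0,0],1]
    - [[7.9,0,0.1],[-34.4,0,0],1]

```text
t: 82.17
tool_pos: [0.5205, 0.3303, 0.0152]
tool_rot: [0.107, 1.572, -0.109]
contact_force: [-0.4, -0.7, -0.1]
opening: 0.0855
```

>>> step_arm:
  moves:
    - [[0.05,0,0],[0,0,0],0.5]
    - [[0.05,0,0],[0,0,0],0.5]
    - [[0.05,0,0],[0,0,0],0.5]
    - [[0.05,0,0],[0,0,0],0.5]
    - [[0.05,0,0],[0,0,0],0.5]
    - [[0.05,0,0],[0,0,0],0.5]
    - [[-2,0,0],[0,0,0],0.5]
    - [[-5,0,0],[0,0,0],0.5]
    - [[-7,0,0],[0,0,0],0.5]
    - [[-7,0,0],[0,0,0],0.5]

```text
t: 83.0
tool_pos: [0.5237, 0.3318, 0.0905]
tool_rot: [0.11, 1.564, -0.106]
contact_force: [1.2, -0.5, -0.1]
opening: 0.0578
```

```bash
python3 -c "
from h import *
st();go(bw(.032,-.006,.083),-98)"
```

```text
t 83.00 pos [0.5237 0.3318 0.0905] psi -7.9 q6 0.58 open 0.0578 F [ 1.2 -0.5 -0.1] M [ 0.032 -0.013  0.002] eff6 -0.000
t 83.0 pos [0.5237 0.3318 0.0905] q6 0.58 q1 0.44 open 0.0578 F [ 1.2 -0.5 -0.1] psi -7.9
 shift cm [ 0.75 -4.43  2.98] turn deg [90.1  0.  -0.3]
```

>>> step_arm:
  moves:
    - [[0,-1,1],[7,0,0],0.5]
    - [[0,-2,2],[14,0,0],0.5]
    - [[0,-3.5,3],[21,0,0],0.5]
    - [[0,-4.4,3],[28,0,0],0.5]
    - [[0,-4.4,3],[35,0,0],0.5]
    - [[0,-4.4,3],[42,0,0],0.5]
    - [[0,-4.4,3],[49,0,0],0.5]
    - [[0,-4.4,3],[56,0,0],0.5]
    - [[0,-4.4,3],[63,0,0],0.5]
    - [[0,-4.4,3],[70,0,0],0.5]

```text
t: 83.83
tool_pos: [0.5464, 0.2837, 0.0889]
tool_rot: [1.058, 1.299, -1.054]
contact_force: [0.4, 0.8, -1.6]
opening: 0.0584
```

```bash
python3 -c "
from h import *
go(bw(.032,-.006,.0165),-98)"
```

```text
t 83.8 pos [0.5464 0.2837 0.0889] q6 1.72 q1 0.36 open 0.0584 F [ 0.4  0.8 -1.6] psi -78.2
 shift cm [7.24 0.05 0.01] turn deg [19.8 -0.1 -0.1]
```

>>> step_arm:
  moves:
    - [[0,0,0],[7,0,0],0.5]
    - [[0,0,0],[14,0,0],0.5]
    - [[2,0,0],[19.8,0,0],0.5]
    - [[5,0,0],[19.8,0,0],0.5]
    - [[6.7,0,0],[19.8,0,0],0.5]
    - [[7.2,0,0],[19.8,0,0],0.5]
    - [[7.2,0,0],[19.8,0,0],0.5]
    - [[7.2,0,0],[19.8,0,0],1]
    - [[7.2,0,0],[19.8,0,0],1]
    - [[7.2,0,0],[19.8,0,0],1]

```text
t: 84.67
tool_pos: [0.5464, 0.2837, 0.0165]
tool_rot: [1.314, 1.139, -1.31]
contact_force: [0.4, -0.3, 0.1]
opening: 0.0852
```

>>> step_arm:
  moves:
    - [[0,0,0],[0,0,0],1]
    - [[-3,0,0],[0,0,0],1]
    - [[-7,0,0],[0,0,0],1]
    - [[-11,0,0],[0,0,0],1]
    - [[-15,0,0],[0,0,0],1]
    - [[-17,0,4],[0,0,0],1]
    - [[-17,0,8],[0,0,0],1]
    - [[-17,0,12],[0,0,0],1]
    - [[-17,0,16],[0,0,0],1]
    - [[-17,0,20],[0,0,0],1]

```text
t: 85.5
tool_pos: [0.5176, 0.0839, 0.1866]
tool_rot: [1.314, 1.139, -1.308]
contact_force: [0.8, -0.7, -0.9]
opening: 0.0853
```

>>> step_arm:
  moves:
    - [[0,0,4],[0,0,0],1]
    - [[0,0,8],[0,0,0],1]
    - [[0,0,12],[0,0,0],1]
    - [[0,0,16],[0,0,0],1]
    - [[0,0,18],[0,0,0],1]
    - [[0,0,18],[0,0,0],1]
    - [[0,0,18],[0,0,0],1]
    - [[0,0,18],[0,0,0],1]
    - [[0,0,18],[0,0,0],1]
    - [[0,0,18],[0,0,0],1]

```text
t: 86.33
tool_pos: [0.4927, -0.0932, 0.1862]
tool_rot: [1.312, 1.14, -1.307]
contact_force: [-0.2, -0.6, 0.3]
opening: 0.0852
```

```bash
python3 -c "
from h import *
st()
for n in('scene','top'):
  im=snap(n)
  for d in finder.regions_of(n,'coupon1'):
    v=rect(im,d['region'],.008)
    if v[1]>150 and v[4]<80: print(n,v,'board',bd(np.r_[v[:2]/1000,0]))
  cv2.imwrite('pics/%s_end2.png'%n,im['pixels'])"
```

```text
t 86.33 pos [ 0.4927 -0.0932  0.1862] psi -97.9 q6 1.37 open 0.0852 F [-0.2 -0.6  0.3] M [ 0.026 -0.02   0.043] eff6 0.002
scene [629.4 277.   -8.   46.   61.1] board [ 0.1144 -0.0007  0.    ]
scene [403.6 311.6  -6.3  48.9  61.3] board [-0.114   0.0005  0.    ]
scene [544.  283.7  -6.6  46.1  59.7] board [ 0.0289 -0.0066  0.    ]
scene [455.9 289.7  -8.6  46.3  58.8] board [-0.0591 -0.0135  0.    ]
top [628.4 275.7  -8.2  43.6  60.4] board [ 0.1136 -0.0022  0.    ]
top [542.  282.6  -7.9  45.1  61. ] board [ 0.0271 -0.008   0.    ]
top [454.  288.2  -8.3  45.5  60.4] board [-0.0608 -0.0153  0.    ]
top [401.3 310.1  -7.7  44.9  60.4] board [-0.1161 -0.0013  0.    ]
```

View pics/top_end2.png

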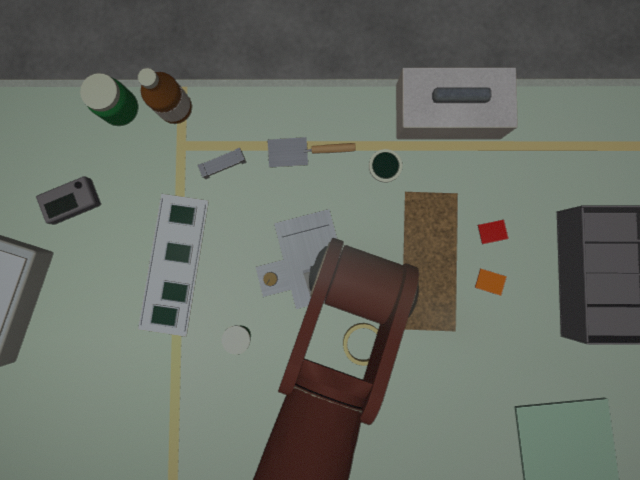

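The top view shows all four coupons green up in a row on the board at (182,214), (179,252), (174,292) and (165,315). The bystanders and look-alikes haven't moved. Handing in.

```bash
python3 -c "
from h import *
print(ctrl.finish_job())"
```

```text
the job is handed in; nothing more can be done
None
```

I handed the job in at about 86 s of arm time. The thumbscrew is clamped and all four coupons lie painted face up on the white board; `finish_job` gave no verdict.

- **Thumbscrew:** I turned it clockwise until the torque jumped. The mark on its head had moved about 189° against 200° of tool turn. I regripped lightly and a few degrees more stiffened again, so I take it as seated. The peak readings of about 0.35–0.38 N·m were higher than the given spring (0.8 N m per rad) explains, and I had no direct reading of the screw angle.
- **Flipping:** All four coupons dropped on the ramp edge and flipped first time, landing 37–42 mm from the upright face. One was knocked about 3 cm on the cork before its turn, and I measured it again first.
- **Mistake, fixed:** I first laid the row across the board because I took its short side for its long one. That left two coupons off the board and all four turned 90° wrong. I picked all four up and laid them again.
- **Final check, from both cameras:** The coupons sit at −115, −60, +28 and +114 mm along the board (limit 134). They are 0 to −15 mm across it (limit 27), and all are within about 0.04 rad of straight. The spacing is uneven but none overlap.
- **Rest of the bench:** In the last top picture nothing else looked moved, though the arm hid part of the turner and the tape roll. The gripper was open and well clear of everything.

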